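Push a jammed reducing sleeve out of a centrifuge carrier and set the parts to dry

ROBOT

A 6-joint arm with a two-finger parallel gripper is mounted at the origin on the work surface. World frame = base frame: x ahead of the robot, y to its left, z up, the work surface at z = 0. Lengths are in m, angles in rad, forces in N, time in s.
With the tool pointing down it reaches from about 0.325 to 0.9 m from the base axis. Payload 6.1 kg.
Tool frame: the origin (TCP) lies on the centre line of the jaws, within the pads' length; the fingertips stand ahead of it and the grasp point (between the pads) is the TCP (robot.tips_ahead is the z of the fingertips in the tool frame, in m); z points along the fingers, y is the direction in which the jaws open and shut (so a half turn about z gives the same grasp; the last joint's range is limited). The gripper opens to 87 mm and grips with 3 to 60 N. Pads are 19 mm wide; open, the fingers measure 117 mm over their backs; the gripper's body (75 mm by 190 mm) begins 51 mm behind the grasp point.
Start: joints at [1.042, 0.22, 1.526, -0, 1.395, -0.126], TCP at [0.245, 0.575, 0.242] pointing down, gripper open.
Joint ranges: [-2.98, 2.98], [-0.91, 2.08], [0.09, 2.57], [-1.24, 4.39], [0.2, 2.65], [-2.68, 2.68]. Speed limits (rad/s): [2.57, 2.57, 3.01, 3.14, 3.14, 3.14].

INTERFACE

Orientations are given as a unit quaternion [w, x, y, z].
In Python, from station import robot, cams gives the robot as it stands. The module is installed in compiled form; this text tells all that it offers.
- The arm moves only by the tool carry_out, never from a script. Its arguments are lists of equal length, an entry for each row: "twist": the turn, a rotation vector about the tool's x, y, z in degrees, a list of three; "translation": the shift along the tool's x, y, z in cm, a list of three; "fingers": the closure, from 0 (fully open) to 1 (shut). In form: {"twist": [[ax, ay, az], ...], "translation": [[dx, dy, dz], ...], "fingers": [fingers, ...]}. A call has 1 to 5 rows; each row is the pose to reach, as a shift and turn from the pose measured when the call began, along the tool's axes at that moment; what a row does not reach only later rows make up. A row lasts 1/12 s, in which the tool goes at most 41.7 mm and 7.16 degrees, less where a joint would pass 70% of its speed; a pose out of reach is approached as far as the arm can. A call with a gripper value outside its range is refused whole. The fingers move at their own pace and stop on an object; the grip force is fixed at half the most. Time passes only in rows, so rows that repeat a pose let the fingers close. It gives the time, the measured TCP pose, the force and the opening at its end, in the units of the state.
- robot.get_obs(): the state, without advancing time (a new reading comes with each control period).
- cams.camera(name): name is "side" or "top" or "wrist"; returns (picture, depth): 400x640x3 uint8, red, green, blue; 400x640 float32, m along the optical axis (not along the pixel's ray), 0 where there is no reading.
- cams.get_calibration(name): a dict with "fx", "fy", "cx", "cy" (pixels), "k1" (the pictures are not rectified: a ray, as slopes to the right and down, at radius r is drawn at 1 + k1 r^2 times it, then the intrinsics apply), "pose" (4x4, takes a point from camera to world coordinates). Camera axes: x right, y down, z forward; pixel columns grow to the right and rows downward; lengths in m; the calibration is good to about 2 mm. A picture is of the moment at which its call begins: read the wrist's pose just before it. get_calibration takes no time and is no camera call; for the wrist camera it gives the pose at the moment of the call.
- robot.close_job(): hands the job in, once; it reports no verdict.
The state is a dict: "time": time; "joint_positions": joint angles; "dq": joint speeds; "effort": joint torques, N m; "position": TCP position; "orientation": TCP orientation; "ft_force": force on the tool from outside, world axes, zero at the start; "wrist_torque": the same for the moment, N m; "opening": finger opening in m.
Only numpy, scipy, OpenCV 4.12 (cv2) and the standard library are available. Lean on these libraries where they do the work, as an engineer would, in place of code of your own. Each camera call takes 0.05 s, during which the arm holds its last target.

TASK

The white plastic reducing sleeve is jammed in the aluminium centrifuge carrier that stands mouth down on the glass beaker: take the black-handled push rod from the implement stand and press the sleeve out from behind, down through the drain hole in the carrier's base, until it drops into the beaker, then hang the rod back in the hole it came from. After that lift the carrier off and stand it in the drying tray, and stand the sleeve in the tray too, next to the carrier, both mouth down as they are now. Do not tip or shift the beaker, and leave the other tools in the stand, the bottle and the black cap as they are.

Things in the scene. Friction and masses are not known exactly. Their poses are not given: they have to be found in the camera images.
- carrier_hole (a point): Centre of the drain hole in the carrier's top face (its base: it stands mouth down on the beaker), z up along its axis. The hole is 18 mm diameter through the 10 mm thick base; below it the bore is 36 mm diameter, 85 mm deep, open at the bottom. The jammed sleeve's closed end lies 12 mm below this point.
- carrier_mid (a point): Centre of the centrifuge carrier, half-way up (47.5 mm below its top face), z up along its axis. A plain round aluminium cup, loose, 0.24 to 0.4 kg, 95 mm tall, body 50 mm diameter, with a rim flange 70 mm diameter and 8 mm high round its mouth at the bottom, which rests on the beaker's rim.
- sleeve_mid (a point): Centre of the white plastic reducing sleeve, half-way along; z points from its mouth (below) to its closed end (above). A round cylinder 91 mm long, 34 mm diameter, with a lip 44 mm diameter and 8 mm high at its mouth, about 90 g. At the start all but the lip is inside the carrier.
- sleeve_end (a point): Centre of the sleeve's closed end (top face), 45.5 mm above its centre. A rubber seal deep in the bore holds it with about 7 to 14 N. Pushed down 22 mm (34 mm below the carrier's top face) it comes loose and drops until its lip stands on the beaker floor, 38 mm below its start, its end then 45 mm above the beaker's rim and still inside the carrier (1 mm clearance) until that is lifted straight off.
- beaker: Squat glass beaker, loose, 0.3 kg, 68 mm outside diameter, 50 mm tall, wall 3.5 mm, floor 4 mm thick. Origin at the centre of its underside, z up.
- rod_grip (a point): Centre of the push rod's black handle (round, 18 mm diameter, 54 mm long), z up along the rod. Under the handle is a steel collar 24 mm diameter, 6 mm high; its underside, 33 mm below this point, rests on the stand. Below the collar a steel rod 10 mm diameter, 90 mm long, hangs through a hole of the stand. 90 g in all.
- rod_tip (a point): Lower end of the push rod, on its axis, 123 mm below the centre of the handle.
- stand: White plastic implement stand, fixed, 220 mm along its own x, 64 mm along y, 100 mm tall: base plate 6 mm thick, two end walls, top plate 8 mm thick with three through holes 16 mm diameter at x = -75, 0 and +75 mm. Origin at the centre of its underside. Push rod, spatula and stirring rod hang in the holes in any order.
- tray: Grey plastic drying tray, fixed, 240 mm along its own x by 200 mm along y, rim 20 mm high, wall and floor 5 mm thick, empty. Origin at the centre of its underside, z up.
- tray_in (a point): Centre of the drying tray's inner floor (5 mm above the bench); x and y along the tray's sides, z up. The inner floor is 230 by 190 mm.
- spatula_mid (a point): Bystander: steel spatula with a flat blade pointing up and a 24 mm black rubber collar that rests on the stand; point 30 mm above the collar's underside; the blade ends 44 mm above this point.
- stirrer_mid (a point): Bystander: 8 mm glass stirring rod with a 24 mm black rubber collar that rests on the stand; point 30 mm above the collar's underside; the rod ends 40 mm above this point.
- bottle: Bystander: glass reagent bottle with a blue cap, 74 mm diameter, 150 mm tall. Origin at the centre of its underside.
- cap: Bystander: black round plastic lid lying on the bench, 96 mm diameter, 20 mm high. Origin at the centre of its underside.
Things that resemble listed ones, but are neither listed nor needed, are in the scene too. Leave any orange look-alike of the part that bears rod_grip alone. There is more than one size of the part that bears carrier_hole; the job needs the smaller.

How it is judged:
On the way, in this order (a step that is already met when the one before it is completed fails the run):
1. the push rod's tip is in the carrier's drain hole, with the sleeve still jammed (horizontal distance between rod_tip and carrier_hole below 0.012 m and distance of carrier_hole from where it was at the start of the episode below 0.012 m and angle between carrier_hole's own z axis and vertical below 0.1 rad and z of rod_tip in the frame of carrier_hole below -0.003 m and z of sleeve_mid in the frame of carrier_hole above -0.063 m), for 0.05 s.
2. the sleeve has been pushed down clear of the seal by the rod through the drain hole, the carrier still on the beaker (horizontal distance between rod_tip and carrier_hole below 0.012 m and distance of carrier_hole from where it was at the start of the episode below 0.012 m and angle between carrier_hole's own z axis and vertical below 0.1 rad and z of rod_tip in the frame of carrier_hole below -0.025 m and z of sleeve_mid in the frame of carrier_hole below -0.0855 m), for 0.1 s.
3. the rod hangs in the stand again, in the hole it came from (distance of rod_grip from where it was at the start of the episode below 0.008 m and angle between rod_grip's own z axis and vertical below 0.1 rad and contact force between rod and the fingers below 0.1 N), for 0.2 s.
4. the carrier stands mouth down in the drying tray (x of carrier_mid in the frame of tray_in between -0.115 and 0.115 m and y of carrier_mid in the frame of tray_in between -0.095 and 0.095 m and z of carrier_mid in the frame of tray_in between 0.0435 and 0.0515 m and angle between carrier_mid's own z axis and vertical below 0.1 rad), for 0.2 s.
At the end, for the whole second after the job is handed in: The rod hangs upright in its own hole of the stand (within 8 mm of its start); carrier and sleeve stand mouth down on the drying tray's floor (within 6 degrees, 4 mm of height, axes inside the inner floor), axes over 50 mm apart; the beaker stands upright; all at rest (all of step 4 and distance of rod_grip from where it was at the start of the episode below 0.008 m and angle between each of rod_grip, sleeve_mid, beaker's own z axis and vertical below 0.1 rad and x of sleeve_mid in the frame of tray_in between -0.115 and 0.115 m and y of sleeve_mid in the frame of tray_in between -0.095 and 0.095 m and z of sleeve_mid in the frame of tray_in between 0.0415 and 0.0495 m and horizontal distance between carrier_mid and sleeve_mid above 0.05 m and linear speed of each of rod, carrier, sleeve, beaker below 0.02 m/s); the robot touches nothing.
It fails at once if a bystander is disturbed: spatula or stirring rod moved 25 mm or more, bottle or black cap moved 30 mm or more (distance of any of spatula_mid, stirrer_mid from where it was at the start of the episode above 0.025 m or distance of any of bottle, cap from where it was at the start of the episode above 0.03 m).
It fails at once if the beaker is tipped by more than 15 degrees or shifted by more than 40 mm (angle between beaker's own z axis and vertical above 0.26 rad or distance of beaker from where it was at the start of the episode above 0.04 m).
It also fails if it takes over 72 s, if anything falls off the work surface, if the arm or the gripper's body presses on something with over 40 N, if the wrist force passes 120 N, or if a joint passes its speed limit or range.

## Working session

There is one attempt and no reset: what is moved stays moved. The work goes in short steps, Python scripts to look and compute and a tool call to move; the robot and the scene stay as the last step left them, time stands still between calls to the robot, and variables do not carry over. Pictures are saved under pics/ and viewed, and the job is handed in when it is done.

Besides the shell and the picture viewer there is one more tool, called after "Emit:" as name(argument=value, ...), one argument or row to a line, values as JSON. carry_out: Moves the arm, as the interface text tells. Its arguments: {"type":"object","properties":{"twist":{"type":"array"},"translation":{"type":"array"},"fingers":{"type":"array"}},"required":["twist","translation","fingers"]}

```bash
mkdir -p pics; ls; python3 - <<'E'
from station import robot,cams
import cv2,numpy as np
print(robot.get_obs(), robot.tips_ahead)
for n in ["side","top","wrist"]:
    c=cams.get_calibration(n); print(n,c)
for n in ["side","top"]:
    p,d=cams.camera(n); cv2.imwrite(f"pics/{n}0.png",p[:,:,::-1]); np.save(f"pics/{n}0d.npy",d); np.save(f"pics/{n}0p.npy",p)
E
```

```text
pics
{'time': 0.0, 'joint_positions': array([ 1.04186892e+00,  2.21214341e-01,  1.52758974e+00, -9.25593386e-06,
        1.39471279e+00, -1.26072990e-01]), 'dq': array([ 7.60191186e-04,  2.37058844e-03, -3.77620083e-04,  7.15620597e-04,
        3.87813062e-05,  1.71022726e-06]), 'effort': array([-9.02911215e-04, -4.94600666e+01, -3.87378287e+01,  6.98812259e-02,
        5.71068807e-02, -1.27669127e-04]), 'position': array([0.24472517, 0.57446664, 0.24045584]), 'orientation': array([-3.05175547e-04,  2.00066996e-01,  9.79781747e-01, -9.12439575e-04]), 'ft_force': array([-0.78530704, -0.32030005,  0.4706176 ]), 'wrist_torque': array([ 0.0178294 , -0.0381211 , -0.01419957]), 'opening': 0.08719749871503306} 0.019
side {'fx': 364.422795587458, 'fy': 364.422795587458, 'cx': 324.17063930981163, 'cy': 197.47252944653036, 'k1': -0.047686374823630084, 'pose': array([[-0.91874011, -0.25368678,  0.3025882 ,  0.36366741],
       [-0.3947502 ,  0.60838974, -0.68850142,  0.60164755],
       [-0.00942785, -0.75200063, -0.65909497,  0.65424461],
       [ 0.        ,  0.        ,  0.        ,  1.        ]])}
top {'fx': 395.37351038836266, 'fy': 395.37351038836266, 'cx': 317.23199250667193, 'cy': 198.31076097576246, 'k1': 0.019793118662455395, 'pose': array([[ 0.02051869, -0.98250239,  0.18511629,  0.4465588 ],
       [-0.99953303, -0.01596534,  0.02605454,  0.0211263 ],
       [-0.0226432 , -0.18556445, -0.98237117,  1.03324614],
       [ 0.        ,  0.        ,  0.        ,  1.        ]])}
wrist {'fx': 294.2629082838503, 'fy': 294.2629082838503, 'cx': 320.6956727325797, 'cy': 197.62061860600153, 'k1': -0.015375137881333385, 'pose': array([[ 0.39146734,  0.88975968,  0.23469348,  0.18028212],
       [ 0.92019085, -0.37811655, -0.10137395,  0.60101393],
       [-0.00145697,  0.25564738, -0.966769  ,  0.38339684],
       [ 0.        ,  0.        ,  0.        ,  1.        ]])}
```

View pics/side0.png

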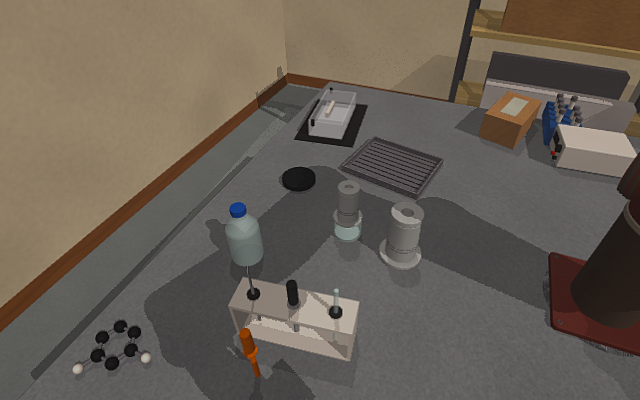

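View pics/top0.png

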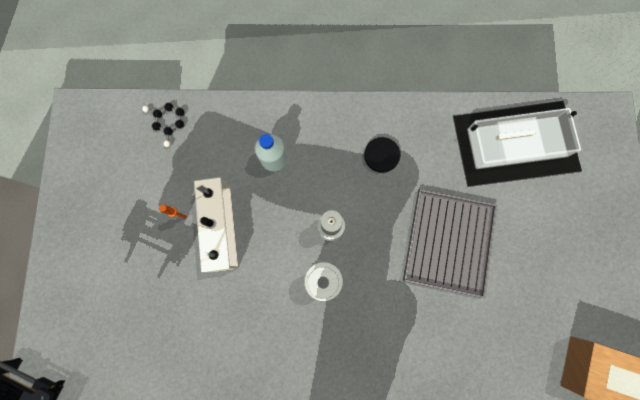

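Candidates:
- **Carrier:** the small cup on the beaker, side (348,200) / top (332,225), against the larger cup on the bench, side (404,235) / top (323,282). I choose the small one.
- **Rod:** the black handle in the stand's middle hole, side (292,293) / top (207,222), against the orange look-alike, side (250,350) / top (172,211). I choose the black one.
- **Tray:** the grey ribbed tray, top (450,240), against the white box, top (522,138). I choose the grey one.

I'll check these in close crops.

```bash
cat > h.py <<'E'
import numpy as np,cv2
def ray(c,u,v):
    x=(u-c['cx'])/c['fx'];y=(v-c['cy'])/c['fy']
    a,b=x,y
    for _ in range(20):
        s=1+c['k1']*(a*a+b*b);a,b=x/s,y/s
    P=c['pose'];return P[:3,3],P[:3,:3]@np.array([a,b,1.])
def onz(c,u,v,z):
    o,d=ray(c,u,v);return o+d*(z-o[2])/d[2]
def tri(rs):
    A=np.zeros((3,3));b=np.zeros(3)
    for o,d in rs:
        d=d/np.linalg.norm(d);M=np.eye(3)-np.outer(d,d);A+=M;b+=M@o
    p=np.linalg.solve(A,b)
    return p,[np.linalg.norm((np.eye(3)-np.outer(d,d)/(d@d))@(p-o)) for o,d in rs]
def proj(c,p):
    P=c['pose'];q=P[:3,:3].T@(np.asarray(p)-P[:3,3]);a,b=q[0]/q[2],q[1]/q[2]
    s=1+c['k1']*(a*a+b*b);return c['cx']+c['fx']*a*s,c['cy']+c['fy']*b*s
E
python3 - <<'E'
import numpy as np,cv2
def crop(n,a,b,c,d,s):
    p=np.load(f"pics/{n}0p.npy")[b:d,a:c,::-1];return cv2.resize(p,None,fx=s,fy=s,interpolation=cv2.INTER_CUBIC)
cv2.imwrite("pics/c1.png",crop("side",220,170,430,370,3.5))
cv2.imwrite("pics/c2.png",crop("top",150,170,370,310,3.5))
cv2.imwrite("pics/c3.png",crop("top",395,175,505,305,4.5))
E
```

```text
(no output)
```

View pics/c1.png

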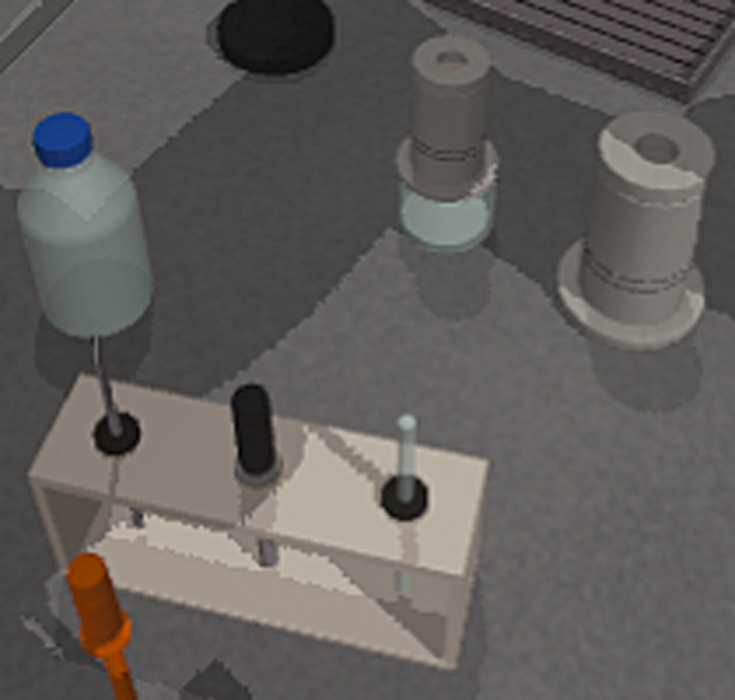

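View pics/c2.png

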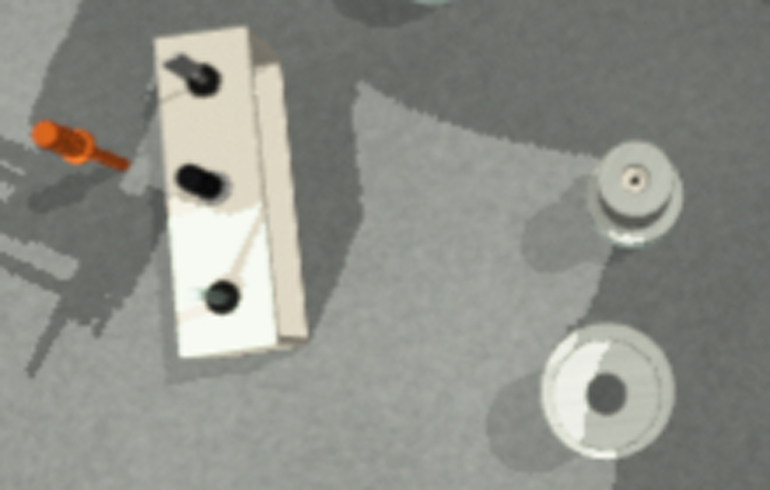

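View pics/c3.png

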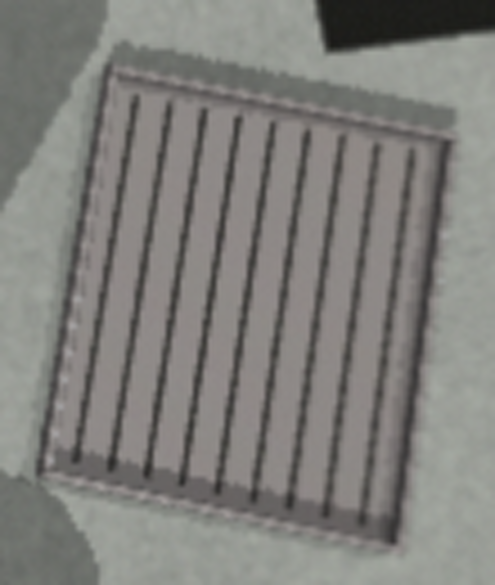

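```bash
python3 - <<'E'
import numpy as np,cv2
from h import *
from station import cams
S=cams.get_calibration("side");T=cams.get_calibration("top")
ps=np.load("pics/side0p.npy").astype(int);pt=np.load("pics/top0p.npy").astype(int)
def cent(m,a,b,c,d):
    k=np.zeros(m.shape,bool);k[b:d,a:c]=m[b:d,a:c];v,u=np.nonzero(k);return u.mean(),v.mean(),len(u),u.min(),u.max(),v.min(),v.max()
print("hole pts");
a=onz(T,331.1,221.4,.145);b=onz(S,349.1,186.9,.145);print(a,b,tri([ray(T,331.1,221.4),ray(S,349.1,186.9)]))
# black collars/handle
bt=pt.max(2)<45;bs=ps.max(2)<45
for n,box in dict(h=(195,214,218,232),sp=(200,185,216,200),st=(205,248,222,262)).items(): print("top",n,cent(bt,*box))
for n,box in dict(h=(284,276,302,308),sp=(244,286,262,302),st=(326,304,346,320)).items(): print("side",n,cent(bs,*box))
# collar tops z: 
hs=cent(bs,284,276,302,308);ht=cent(bt,195,214,218,232)
print("handle ctr",tri([ray(T,*ht[:2]),ray(S,*hs[:2])]),onz(T,*ht[:2],.133),onz(S,*hs[:2],.133))
for n,bt_,bs_ in (("sp",(200,185,216,200),(244,286,262,302)),("st",(205,248,222,262),(326,304,346,320))):
    t=cent(bt,*bt_);s=cent(bs,*bs_);print(n,onz(T,*t[:2],.104),onz(S,*s[:2],.104))
# stand top corners, crop2
for u,v in ((155,38),(247,27),(277,345),(180,357)): print("stand",onz(T,150+u/3.5,170+v/3.5,.1))
for u,v in ((110,65),(452,138),(395,545),(40,475)): print("tray",onz(T,395+u/4.5,175+v/4.5,.02))
for n,u,v,z in (("big",150+606/3.5,170+393/3.5,.15),("cap",382,154,.02),("bottle",266,141,.15),("orange",164,207,.16)): print(n,onz(T,u,v,z))
dt=np.load("pics/top0d.npy");
for n,u,v in (("big",310,282),("carrier",331,215),("hole",331,221.4),("bighole",323,282),("tray",450,240),("orange",163,207)):
    o,d=ray(T,u,v);print(n,o+d*dt[int(v),int(u)])
E
```

```text
hole pts
[0.56135555 0.01224935 0.145     ] [0.56091304 0.01636552 0.145     ] (array([0.56204776, 0.01226555, 0.14144878]), [np.float64(0.00023710011002111176), np.float64(0.00023710011002088025)])
top h (np.float64(206.57971014492753), np.float64(221.4927536231884), 69, np.int64(201), np.int64(212), np.int64(218), np.int64(225))
top sp (np.float64(208.1764705882353), np.float64(193.1764705882353), 34, np.int64(204), np.int64(211), np.int64(189), np.int64(196))
top st (np.float64(214.07142857142858), np.float64(254.21428571428572), 28, np.int64(211), np.int64(217), np.int64(251), np.int64(258))
side h (np.float64(291.8215767634855), np.float64(292.12033195020746), 241, np.int64(286), np.int64(297), np.int64(280), np.int64(305))
side sp (np.float64(253.27), np.float64(294.11), 100, np.int64(247), np.int64(259), np.int64(288), np.int64(299))
side st (np.float64(334.9462365591398), np.float64(313.0430107526882), 93, np.int64(329), np.int64(341), np.int64(307), np.int64(318))
handle ctr (array([0.55804597, 0.29917225, 0.13201868]), [np.float64(0.00020527424322446065), np.float64(0.00020
[... 285 characters left out ...]
6696697  0.28256701 0.1       ]
stand [0.45231737 0.24796863 0.1       ]
stand [0.44326723 0.31225427 0.1       ]
tray [ 0.66527586 -0.21738913  0.02      ]
tray [ 0.62573433 -0.40919048  0.02      ]
tray [ 0.39944278 -0.36410932  0.02      ]
tray [ 0.43233055 -0.1724068   0.02      ]
big [0.42662431 0.02781222 0.15      ]
cap [ 0.75988769 -0.12138615  0.02      ]
bottle [0.74769654 0.16743305 0.15      ]
orange [0.58558919 0.38906184 0.16      ]
big [0.42625776 0.05720217 0.13348197]
carrier [0.57603122 0.01267438 0.14445629]
hole [0.56284348 0.01236274 0.13345575]
bighole [0.42396498 0.02931753 0.0009566 ]
tray [ 0.53662272 -0.29430062  0.00760422]
orange [0.58766287 0.39694334 0.14673858]
```

```bash
python3 - <<'E'
import numpy as np,cv2
from h import *
from station import cams
S=cams.get_calibration("side");T=cams.get_calibration("top")
for n,C in (("top",T),("side",S)):
    p=np.load(f"pics/{n}0p.npy").astype(int);d=np.load(f"pics/{n}0d.npy")
    m=(p[:,:,0]>120)&(p[:,:,2]<60)&(p[:,:,0]-p[:,:,1]>60)
    if n=="top": m[:, 300:]=0
    else: m[:300]=0
    X=np.array([(lambda od: od[0]+od[1]*d[v,u])(ray(C,u,v)) for v,u in zip(*np.nonzero(m))])
    print(n,len(X),X.min(0),X.max(0)); k=X[:,2]>X[:,2].max()-.02;print(X[k].mean(0))
E
```

```text
top 141 [0.4465588  0.0211263  0.00216004] [0.60851166 0.42598229 1.03324614]
[0.4465588  0.0211263  1.03324614]
side 176 [ 5.74650378e-01  3.58878500e-01 -1.97971894e-04] [0.61087915 0.41116056 0.14938624]
[0.58585417 0.40003261 0.14732383]
```

```bash
cat >> h.py <<'E'
from scipy.spatial.transform import Rotation as R
def go(x,y,z,yaw,o=None):
    """yaw: world angle (deg) of tool y axis, mod 180; tool z down"""
    if o is None:
        from station import robot; o=robot.get_obs()
    q=o['orientation'];R0=R.from_quat([q[1],q[2],q[3],q[0]])
    best=None
    for a in (yaw,yaw+180):
        a=np.radians(a);Y=np.array([np.cos(a),np.sin(a),0]);Z=np.array([0,0,-1.]);X=np.cross(Y,Z)
        rv=(R0.inv()*R.from_matrix(np.c_[X,Y,Z])).as_rotvec(degrees=True)
        if best is None or np.linalg.norm(rv)<np.linalg.norm(best): best=rv
    t=R0.inv().apply(np.array([x,y,z])-o['position'])*100
    print("t",o['time'],"pos",o['position'].round(4),"q",q.round(4),"j",o['joint_positions'].round(2),"F",o['ft_force'].round(1),"open",round(o['opening'],4))
    print("MOVE twist",best.round(2),"transl cm",t.round(2))
E
python3 -c "
from h import *
go(.53,.30,.30,98.9)"
```

```text
t 0.1 pos [0.2447 0.5745 0.2405] q [-3.000e-04  2.001e-01  9.798e-01 -8.000e-04] j [ 1.04  0.22  1.53  0.    1.39 -0.13] F [ 0.5 -0.3  0.7] open 0.0868
MOVE twist [ -0.09  -0.04 -31.98] transl cm [-37.   -14.08  -5.93]
```

Emit:
carry_out(
  twist=[
    [0,0,-32],
    [0,0,-32],
    [0,0,-32],
    [0,0,-32],
    [0,0,-32],
  ],
  translation=[
    [-37,-14,-6],
    [-37,-14,-6],
    [-37,-14,-6],
    [-37,-14,-6],
    [-37,-14,-6],
  ],
  fingers=[0,0,0,0,0],
)

```text
time: 0.52
position: [0.388, 0.4369, 0.2708]
orientation: [-0.001, -0.081, 0.997, -0.001]
ft_force: [0.7, 0.5, -0.4]
opening: 0.0867
```

```bash
python3 -c "
from h import *
go(.53,.30,.30,98.9)"
```

```text
t 0.5167 pos [0.388  0.4369 0.2708] q [-9.000e-04 -8.120e-02  9.967e-01 -9.000e-04] j [ 0.71  0.11  1.6  -0.    1.44 -1.02] F [ 0.7  0.5 -0.4] open 0.0867
MOVE twist [-0.1  -0.12  0.41] transl cm [-11.79 -15.81  -2.92]
```

Emit:
carry_out(
  twist=[
    [0,0,0.4],
    [0,0,0.4],
    [0,0,0.4],
    [0,0,0.4],
    [0,0,0.4],
  ],
  translation=[
    [-11.8,-15.8,-2.9],
    [-11.8,-15.8,-2.9],
    [-11.8,-15.8,-2.9],
    [-11.8,-15.8,-2.9],
    [-11.8,-15.8,-2.9],
  ],
  fingers=[0,0,0,0,0],
)

```text
time: 0.93
position: [0.5317, 0.2977, 0.2999]
orientation: [-0.001, -0.077, 0.997, -0.001]
ft_force: [0.2, -0.2, 0.5]
opening: 0.0868
```

```bash
cat >> h.py <<'E'
def snap(name,tag):
    from station import cams
    c=cams.get_calibration(name);p,d=cams.camera(name)
    cv2.imwrite(f"pics/{tag}.png",p[:,:,::-1]);np.save(f"pics/{tag}.npy",p);np.save(f"pics/{tag}d.npy",d);np.save(f"pics/{tag}c.npy",c,allow_pickle=True)
def load(tag):
    return np.load(f"pics/{tag}.npy").astype(int),np.load(f"pics/{tag}d.npy"),np.load(f"pics/{tag}c.npy",allow_pickle=True).item()
E
python3 -c "
from h import *
go(.558,.299,.30,98.9)
snap('wrist','w1')"
```

```text
t 0.9333 pos [0.5317 0.2977 0.2999] q [-9.00e-04 -7.72e-02  9.97e-01 -1.20e-03] j [ 0.38  0.15  1.49 -0.    1.5  -1.34] F [ 0.2 -0.2  0.5] open 0.0868
MOVE twist [-0.13 -0.12 -0.05] transl cm [-2.62 -0.28 -0.02]
```

View pics/w1.png

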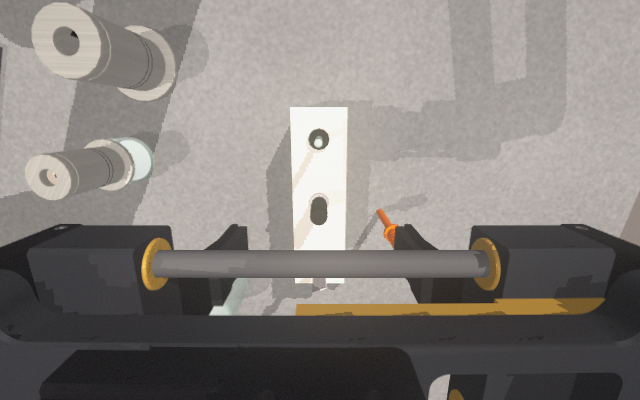

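The wrist view shows the stirrer at (318,140), the rod handle at (318,211) in the middle hole, the spatula behind the finger, and the small carrier's hole near (53,177).

```bash
python3 - <<'E'
from h import *
p,d,c=load('w1');print(c['pose'][:3,3])
m=p.max(2)<95
k=np.zeros_like(m);k[190:232,304:336]=m[190:232,304:336]
v,u=np.nonzero(k);print(u.mean(),v.mean(),u.min(),u.max(),v.min(),v.max())
for z in (.106,.133,.16): print(z,proj(c,(.558,.299,z)))
print("ctr",onz(c,u.mean(),v.mean(),.133))
for uv in ((318,140),): print('stir',onz(c,*uv,.145))
for uv in ((290,108),(347,108)): print('stand',onz(c,*uv,.1))
cr=cv2.resize(p[180:240,290:350].astype(np.uint8)[:,:,::-1],None,fx=8,fy=8,interpolation=cv2.INTER_NEAREST)
cr2=cv2.resize(p[140:210,15:95].astype(np.uint8)[:,:,::-1],None,fx=7,fy=7,interpolation=cv2.INTER_NEAREST)[:480]
cv2.imwrite('pics/c4.png',cv2.resize(np.hstack([cr,cr2]),(800,int(480*800/(480+560)))))
E
```

```text
[0.46265311 0.28624973 0.44294621]<stdin>:5: RuntimeWarning: Mean of empty slice.
  ret = ret.dtype.type(ret / rcount)
Traceback (most recent call last):
ValueError: zero-size array to reduction operation minimum which has no identity
```

```bash
cat > m1.py <<'E'
from h import *
p,d,c=load('w1')
print(p[200:224:3,318])
m=p.max(2)<150
k=np.zeros_like(m);k[190:232,304:336]=m[190:232,304:336]
v,u=np.nonzero(k);print(u.mean(),v.mean(),u.min(),u.max(),v.min(),v.max())
for z in (.106,.133,.16): print(z,proj(c,(.558,.299,z)))
print("ctr",onz(c,u.mean(),v.mean(),.133))
for uv in ((318,140),): print('stir',onz(c,*uv,.145))
for uv in ((290,108),(347,108)): print('stand',onz(c,*uv,.1))
cr=cv2.resize(p[180:240,290:350].astype(np.uint8)[:,:,::-1],None,fx=8,fy=8,interpolation=cv2.INTER_NEAREST)
cr2=cv2.resize(p[140:210,15:95].astype(np.uint8)[:,:,::-1],None,fx=7,fy=7,interpolation=cv2.INTER_NEAREST)[:480]
cv2.imwrite('pics/c4.png',cv2.resize(np.hstack([cr,cr2]),(800,int(480*800/(480+560)))))
E
python3 m1.py
```

```text
[[109 105  93]
 [107 103  90]
 [104  99  89]
 [107 101  90]
 [108 102  92]
 [106 100  90]
 [105  99  91]
 [103  98  89]]
318.5267175572519 210.7735368956743 310 326 197 224
0.106 (np.float64(319.4246932339457), np.float64(203.80267137670805))
0.133 (np.float64(319.27811004750015), np.float64(210.52961137530443))
0.16 (np.float64(319.10588743367816), np.float64(218.43425804071498))
ctr [0.5584062  0.29822497 0.133     ]
stir [0.48188198 0.28599152 0.145     ]
stand [0.4548008  0.24967523 0.1       ]
stand [0.44497738 0.31260367 0.1       ]
```

View pics/c4.png

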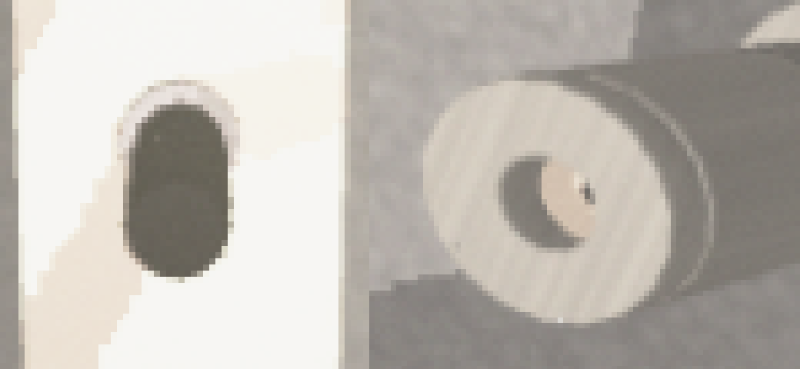

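```bash
python3 - <<'E'
from h import *
c=load('w1')[2];print('hole',onz(c,48.2,177.3,.145))
go(.558,.2985,.21,98.9)
go(.558,.2985,.13,98.9)
E
```

```text
hole [0.56248621 0.01336875 0.145     ]
t 0.9833 pos [0.5358 0.2936 0.3007] q [ 9.000e-04 -7.520e-02  9.972e-01 -2.600e-03] j [ 0.38  0.16  1.49 -0.01  1.5  -1.35] F [ 0.7 -4.1 -0. ] open 0.0871
MOVE twist [-0.31  0.08 -0.27] transl cm [-2.25  0.2   9.07]
t 0.9833 pos [0.5358 0.2936 0.3007] q [ 9.000e-04 -7.520e-02  9.972e-01 -2.600e-03] j [ 0.38  0.16  1.49 -0.01  1.5  -1.35] F [ 0.7 -4.1 -0. ] open 0.0871
MOVE twist [-0.31  0.08 -0.27] transl cm [-2.24  0.24 17.07]
```

Emit:
carry_out(
  twist=[
    [-0.3,0,-0.3],
    [-0.3,0,-0.3],
    [-0.3,0,-0.3],
    [-0.3,0,-0.3],
    [-0.3,0,-0.3],
  ],
  translation=[
    [-2.25,0.2,4],
    [-2.25,0.2,8],
    [-2.25,0.2,9],
    [-2.25,0.2,9],
    [-2.25,0.2,9],
  ],
  fingers=[0,0,0,0,0],
)

```text
time: 1.4
position: [0.5567, 0.2987, 0.21]
orientation: [-0.001, -0.078, 0.997, -0.0]
ft_force: [-0.1, -0.2, 1.1]
opening: 0.0873
```

```bash
python3 - <<'E'
from h import *
go(.558,.2985,.13,98.9)
E
```

```text
t 1.4 pos [0.5567 0.2987 0.21  ] q [-8.000e-04 -7.810e-02  9.969e-01 -4.000e-04] j [ 0.37  0.26  1.54 -0.    1.34 -1.36] F [-0.1 -0.2  1.1] open 0.0873
MOVE twist [-0.03 -0.1   0.06] transl cm [-0.13 -0.04  8.  ]
```

Emit:
carry_out(
  twist=[
    [0,0,0],
    [0,0,0],
    [0,0,0],
    [0,0,0],
    [0,0,0],
  ],
  translation=[
    [-0.1,0,3],
    [-0.1,0,6],
    [-0.1,0,7.5],
    [-0.1,0,8],
    [-0.1,0,8],
  ],
  fingers=[0,0,0,0,0],
)

```text
time: 1.82
position: [0.5575, 0.2995, 0.1311]
orientation: [-0.001, -0.079, 0.997, -0.0]
ft_force: [0.3, 0.1, 0.6]
opening: 0.0871
```

Emit:
carry_out(
  twist=[
    [0,0,0],
    [0,0,0],
    [0,0,0],
    [0,0,0],
    [0,0,0],
  ],
  translation=[
    [0,0,0],
    [0,0,0],
    [0,0,0],
    [0,0,0],
    [0,0,0],
  ],
  fingers=[0.5,0.7,1,1,1],
)

```text
time: 2.23
position: [0.558, 0.2997, 0.1321]
orientation: [0.0, -0.079, 0.997, -0.0]
ft_force: [-0.5, -0.1, -0.2]
opening: 0.0616
```

Emit:
carry_out(
  twist=[
    [0,0,0],
    [0,0,0],
    [0,0,0],
    [0,0,0],
    [0,0,0],
  ],
  translation=[
    [0,0,0],
    [0,0,0],
    [0,0,0],
    [0,0,0],
    [0,0,0],
  ],
  fingers=[1,1,1,1,1],
)

```text
time: 2.65
position: [0.558, 0.2996, 0.132]
orientation: [0.0, -0.079, 0.997, -0.0]
ft_force: [-0.3, -0.4, 0.7]
opening: 0.0285
```

```bash
python3 - <<'E'
from h import *
go(.558,.2985,.29,98.9)
E
```

```text
t 2.65 pos [0.558  0.2996 0.132 ] q [ 1.000e-04 -7.860e-02  9.969e-01 -1.000e-04] j [ 0.37  0.34  1.6  -0.    1.21 -1.36] F [-0.3 -0.4  0.7] open 0.0285
MOVE twist [-0.01  0.01  0.11] transl cm [ 1.00e-02 -1.20e-01 -1.58e+01]
```

Emit:
carry_out(
  twist=[
    [0,0,0],
    [0,0,0],
    [0,0,0],
    [0,0,0],
  ],
  translation=[
    [0,0,0],
    [0,0,0],
    [0,0,0],
    [0,0,0],
  ],
  fingers=[1,1,1,1],
)

```text
time: 2.98
position: [0.5579, 0.2996, 0.1319]
orientation: [-0.0, -0.079, 0.997, -0.0]
ft_force: [-0.1, -0.2, -0.3]
opening: 0.0175
```

```bash
python3 - <<'E'
from h import *
go(.558,.2985,.28,98.9)
E
```

```text
t 2.9833 pos [0.5579 0.2996 0.1319] q [-0.000e+00 -7.850e-02  9.969e-01 -1.000e-04] j [ 0.37  0.34  1.6  -0.    1.21 -1.36] F [-0.1 -0.2 -0.3] open 0.0175
MOVE twist [-0.01 -0.    0.11] transl cm [ 1.000e-02 -1.100e-01 -1.481e+01]
```

Emit:
carry_out(
  twist=[
    [0,0,0],
    [0,0,0],
    [0,0,0],
    [0,0,0],
    [0,0,0],
  ],
  translation=[
    [0,0,0],
    [0,0,-1.5],
    [0,0,-4],
    [0,0,-7.5],
    [0,0,-11],
  ],
  fingers=[1,1,1,1,1],
)

```text
time: 3.4
position: [0.5569, 0.2992, 0.2416]
orientation: [-0.002, -0.079, 0.997, -0.001]
ft_force: [1.0, 0.3, -0.2]
opening: 0.0173
```

Emit:
carry_out(
  twist=[
    [0,0,0],
    [0,0,0],
    [0,0,0],
    [0,0,0],
  ],
  translation=[
    [0,0,-3.5],
    [0,0,-6],
    [0,0,-6],
    [0,0,-6],
  ],
  fingers=[1,1,1,1],
)

```text
time: 3.73
position: [0.558, 0.2998, 0.3039]
orientation: [0.001, -0.079, 0.997, 0.0]
ft_force: [-1.1, 0.2, -1.3]
opening: 0.017
```

```bash
python3 - <<'E'
from h import *
snap('side','s2')
go(.558,.2985,.30,98.9)
go(.5615,.013,.30,98.9)
go(.5615,.013,.30,160)
E
```

```text
t 3.7833 pos [0.5571 0.2993 0.3015] q [-1.400e-03 -7.860e-02  9.969e-01 -5.000e-04] j [ 0.37  0.21  1.43 -0.    1.51 -1.36] F [ 0.  -0.4 -1.7] open 0.0171
MOVE twist [-0.04 -0.16  0.11] transl cm [-0.08 -0.1   0.15]
t 3.7833 pos [0.5571 0.2993 0.3015] q [-1.400e-03 -7.860e-02  9.969e-01 -5.000e-04] j [ 0.37  0.21  1.43 -0.    1.51 -1.36] F [ 0.  -0.4 -1.7] open 0.0171
MOVE twist [-0.04 -0.16  0.11] transl cm [  4.05 -28.35   0.18]
t 3.7833 pos [0.5571 0.2993 0.3015] q [-1.400e-03 -7.860e-02  9.969e-01 -5.000e-04] j [ 0.37  0.21  1.43 -0.    1.51 -1.36] F [ 0.  -0.4 -1.7] open 0.0171
MOVE twist [ 5.000e-02 -1.700e-01 -6.099e+01] transl cm [  4.05 -28.35   0.18]
```

View pics/s2.png

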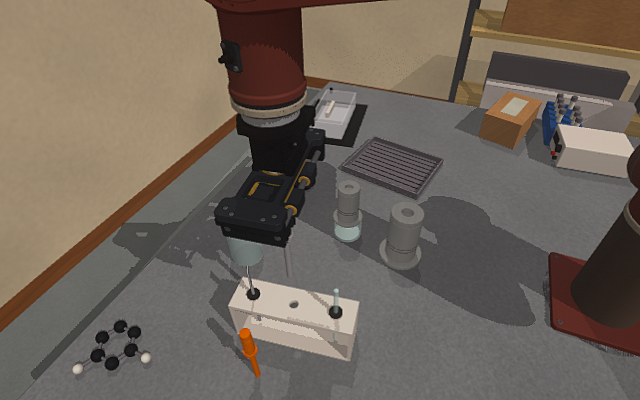

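The rod is lifted: shaft at (288,260), and its hole at (293,304) is empty. The spatula and stirrer are unmoved.

Emit:
carry_out(
  twist=[
    [0,0,0],
    [0,0,0],
    [0,0,0],
    [0,0,0],
    [0,0,0],
  ],
  translation=[
    [0.6,-4,0],
    [1.2,-8,0],
    [1.8,-12,0],
    [2.4,-16,0],
    [3,-20,0],
  ],
  fingers=[1,1,1,1,1],
)

```text
time: 4.2
position: [0.5572, 0.0955, 0.2988]
orientation: [-0.004, -0.079, 0.997, -0.0]
ft_force: [1.1, -0.9, -1.3]
opening: 0.0176
```

```bash
python3 - <<'E'
from h import *
go(.5615,.013,.30,98.9)
E
```

```text
t 4.2 pos [0.5572 0.0955 0.2988] q [-3.700e-03 -7.890e-02  9.969e-01 -4.000e-04] j [ 0.03  0.05  1.61 -0.    1.49 -1.7 ] F [ 1.1 -0.9 -1.3] open 0.0176
MOVE twist [-0.01 -0.42  0.15] transl cm [ 0.87 -8.22 -0.11]
```

Emit:
carry_out(
  twist=[
    [0,0,0.1],
    [0,-0.4,0.1],
    [0,-0.4,0.1],
    [0,-0.4,0.1],
    [0,-0.4,0.1],
  ],
  translation=[
    [0.9,-4,0],
    [0.9,-7,0],
    [0.9,-8.2,0],
    [0.9,-8.2,0],
    [0.9,-8.2,0],
  ],
  fingers=[1,1,1,1,1],
)

```text
time: 4.62
position: [0.5605, 0.0131, 0.2971]
orientation: [-0.002, -0.077, 0.997, 0.001]
ft_force: [-0.1, 0.2, -0.6]
opening: 0.0172
```

```bash
python3 - <<'E'
from h import *
snap('side','s3')
snap('wrist','w3')
snap('top','t3')
go(.5615,.013,.28,98.9)
p=[load(k)[0].astype(np.uint8)[:,:,::-1] for k in ('s3','w3','t3')]
a=cv2.resize(p[0][90:270,260:440],(400,400),interpolation=cv2.INTER_CUBIC)
b=cv2.resize(p[2][150:300,250:400],(400,400),interpolation=cv2.INTER_CUBIC)
cv2.imwrite('pics/c5.png',np.hstack([a,b]))
E
```

```text
t 4.7667 pos [0.5609 0.0146 0.2982] q [-8.000e-04 -7.890e-02  9.969e-01  3.000e-04] j [-0.11  0.04  1.62  0.    1.48 -1.84] F [-0.1  0.5 -0.3] open 0.0173
MOVE twist [ 0.04 -0.09  0.15] transl cm [-0.03 -0.17  1.82]
```

View pics/c5.png

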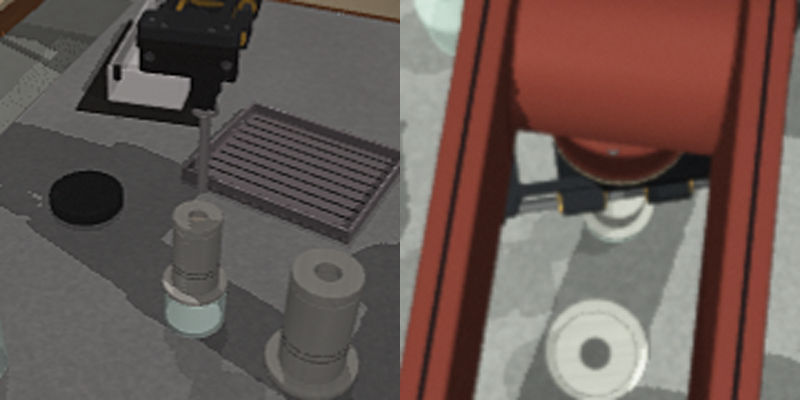

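View pics/w3.png

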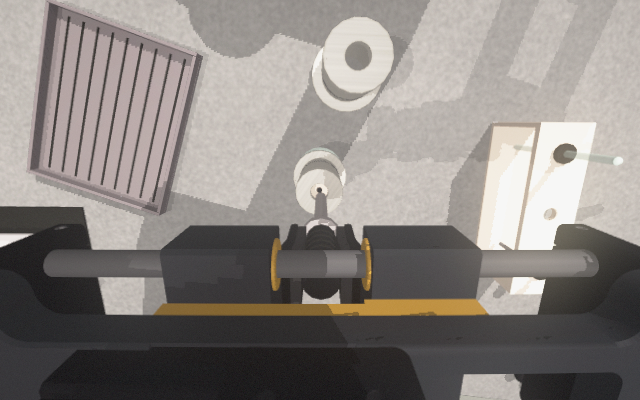

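```bash
python3 - <<'E'
from h import *
p,d,c=load('w3');
a=cv2.resize(p[140:240,280:360].astype(np.uint8)[:,:,::-1],None,fx=6,fy=6,interpolation=cv2.INTER_CUBIC)
s,_,cs=load('s3')
b=cv2.resize(s[130:210,310:390].astype(np.uint8)[:,:,::-1],None,fx=4,fy=4,interpolation=cv2.INTER_CUBIC);b=np.vstack([b,np.zeros((280,320,3),np.uint8)])
cv2.imwrite('pics/c6.png',np.hstack([a,b]))
for z in (.145,): print(proj(c,(.5615,.013,z)),proj(c,(.5615,.022,z)),proj(c,(.5615-.009,.013,z)),proj(c,(.5615+.009,.013,z)))
print('tip exp',proj(c,(.5609,.0146,.298-.122)), proj(c,(.5609,.0146,.298-.032)))
E
```

```text
(np.float64(320.2345430591746), np.float64(191.14369963251352)) (np.float64(328.8337580479223), np.float64(192.4620075170763)) (np.float64(321.60157495073304), np.float64(182.70521768465701)) (np.float64(318.88758673270337), np.float64(199.45849482336993))
tip exp (np.float64(322.04304855667107), np.float64(198.52517113436073)) (np.float64(322.92550148445656), np.float64(234.90929893319668))
```

View pics/c6.png

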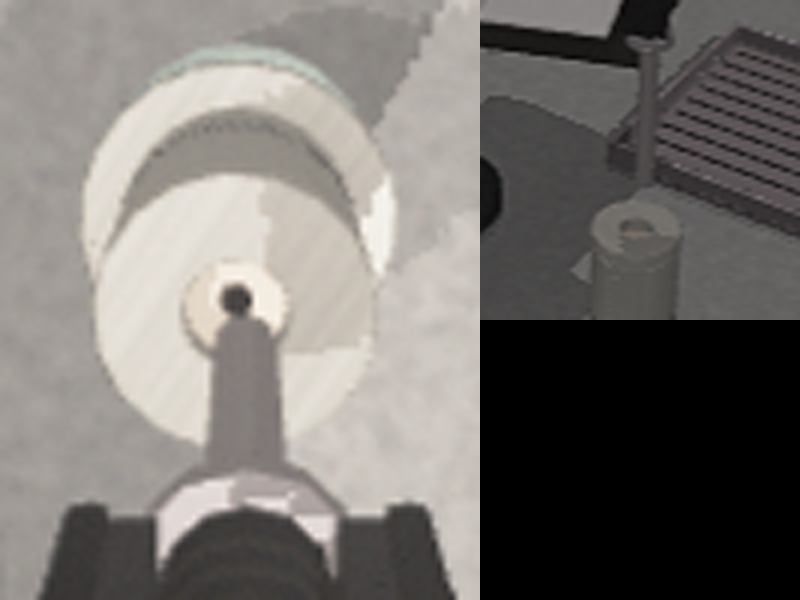

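```bash
python3 - <<'E'
from h import *
c=load('w3')[2]
print(onz(c,319.2,191.3,.145),onz(c,320.8,198.2,.176))
go(.561,.013,.28,98.9)
E
```

```text
[0.56183018 0.01197047 0.145     ] [0.56077088 0.01340871 0.176     ]
t 4.7667 pos [0.5609 0.0146 0.2982] q [-8.000e-04 -7.890e-02  9.969e-01  3.000e-04] j [-0.11  0.04  1.62  0.    1.48 -1.84] F [-0.1  0.5 -0.3] open 0.0173
MOVE twist [ 0.04 -0.09  0.15] transl cm [ 0.02 -0.17  1.82]
```

Emit:
carry_out(
  twist=[
    [0,0,0.1],
    [0,0,0.1],
    [0,0,0.1],
    [0,0,0.1],
    [0,0,0.1],
  ],
  translation=[
    [-0.06,-0.16,0],
    [-0.06,-0.16,1],
    [-0.06,-0.16,2],
    [-0.06,-0.16,2.3],
    [-0.06,-0.16,2.3],
  ],
  fingers=[1,1,1,1,1],
)

```text
time: 5.18
position: [0.5606, 0.0136, 0.2729]
orientation: [-0.003, -0.078, 0.997, 0.001]
ft_force: [-1.6, 0.3, -0.9]
opening: 0.0172
```

```bash
python3 - <<'E'
from h import *
snap('wrist','w4')
go(.562,.0131,.262,98.9)
p,d,c=load('w4');
a=cv2.resize(p[140:240,280:360].astype(np.uint8)[:,:,::-1],None,fx=6,fy=6,interpolation=cv2.INTER_CUBIC)
cv2.imwrite('pics/c7.png',a)
E
```

```text
t 5.2333 pos [0.5611 0.0135 0.2738] q [-1.900e-03 -7.820e-02  9.969e-01  5.000e-04] j [-0.12  0.05  1.65  0.    1.44 -1.84] F [-0.  -0.1 -0.9] open 0.0171
MOVE twist [ 0.08 -0.22  0.07] transl cm [-0.09 -0.05  1.18]
```

View pics/c7.png

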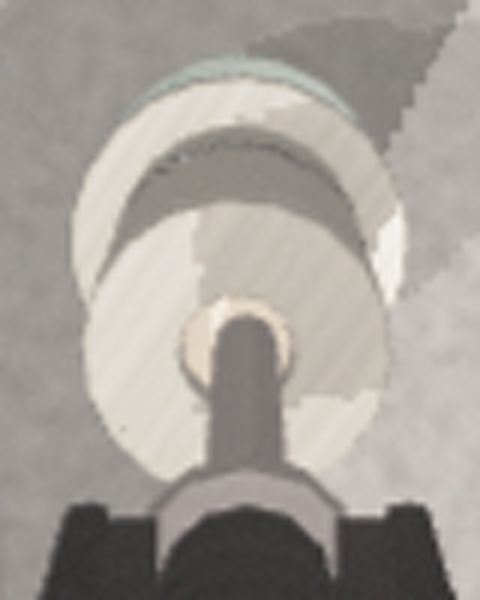

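Emit:
carry_out(
  twist=[
    [0,-0.2,0],
    [0,-0.2,0],
    [0,-0.2,0],
    [0,-0.2,0],
  ],
  translation=[
    [-0.1,-0.12,0],
    [-0.1,-0.12,0.5],
    [-0.1,-0.12,1.2],
    [-0.1,-0.12,1.3],
  ],
  fingers=[1,1,1,1],
)

```text
time: 5.57
position: [0.5616, 0.0124, 0.2593]
orientation: [-0.001, -0.078, 0.997, 0.001]
ft_force: [-0.6, 0.1, -1.0]
opening: 0.0173
```

```bash
python3 - <<'E'
from h import *
snap('wrist','w5')
go(.562,.0124,.231,98.9)
p,d,c=load('w5');
a=cv2.resize(p[140:240,280:360].astype(np.uint8)[:,:,::-1],None,fx=6,fy=6,interpolation=cv2.INTER_CUBIC)
cv2.imwrite('pics/c8.png',a)
E
```

```text
t 5.6167 pos [0.5616 0.0124 0.2595] q [-1.100e-03 -7.810e-02  9.969e-01  8.000e-04] j [-0.12  0.06  1.67  0.    1.41 -1.85] F [-0.1  0.1 -1.3] open 0.0171
MOVE twist [ 0.1  -0.12  0.06] transl cm [-0.05 -0.01  2.85]
```

View pics/c8.png

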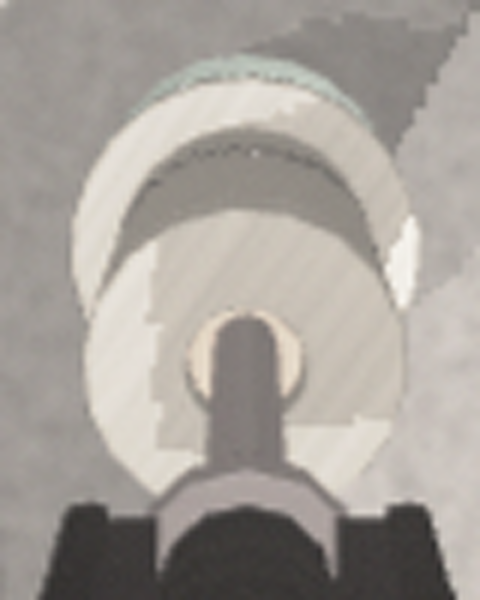

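Emit:
carry_out(
  twist=[
    [0,0,0],
    [0,0,0],
    [0,0,0],
    [0,0,0],
    [0,0,0],
  ],
  translation=[
    [-0.07,0,0.4],
    [-0.07,0,0.8],
    [-0.07,0,1.2],
    [-0.07,0,1.6],
    [-0.07,0,2],
  ],
  fingers=[1,1,1,1,1],
)

```text
time: 6.03
position: [0.5633, 0.0124, 0.2416]
orientation: [0.001, -0.078, 0.997, 0.0]
ft_force: [-1.9, 0.7, 8.4]
opening: 0.0172
```

```bash
python3 - <<'E'
from h import *
go(.562,.0124,.231,98.9)
E
```

```text
t 6.0333 pos [0.5633 0.0124 0.2416] q [ 6.000e-04 -7.810e-02  9.969e-01  5.000e-04] j [-0.12  0.07  1.69  0.    1.38 -1.85] F [-1.9  0.7  8.4] open 0.0172
MOVE twist [0.05 0.07 0.06] transl cm [0.13 0.02 1.06]
```

Emit:
carry_out(
  twist=[
    [0,0,0],
    [0,0,0],
    [0,0,0],
    [0,0,0],
    [0,0,0],
  ],
  translation=[
    [0.08,0,0.4],
    [0.1,0,0.8],
    [0.1,0,1.2],
    [0.1,0,1.4],
    [0.1,0,1.4],
  ],
  fingers=[1,1,1,1,1],
)

```text
time: 6.45
position: [0.562, 0.0123, 0.2268]
orientation: [0.0, -0.078, 0.997, 0.001]
ft_force: [0.3, -0.5, -1.0]
opening: 0.0173
```

```bash
python3 - <<'E'
from h import *
snap('side','s6')
go(.562,.0124,.229,98.9)
p,d,c=load('s6');
a=cv2.resize(p[130:250,290:410].astype(np.uint8)[:,:,::-1],None,fx=5,fy=5,interpolation=cv2.INTER_CUBIC)
cv2.imwrite('pics/c9.png',a)
E
```

```text
t 6.5 pos [0.562  0.0123 0.2269] q [ 1.000e-04 -7.810e-02  9.969e-01  6.000e-04] j [-0.12  0.08  1.71  0.    1.35 -1.85] F [-0.4  0.2 -0.5] open 0.0171
MOVE twist [0.07 0.01 0.06] transl cm [-0.    0.01 -0.21]
```

View pics/c9.png

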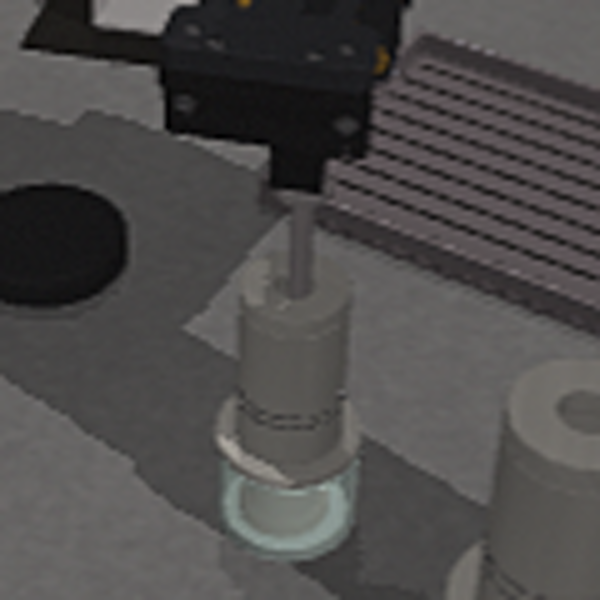

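The force fell from 8 N to about 0, and the white lip shows on the beaker floor at crop (283,510). The sleeve has dropped, so I'm retracting.

Emit:
carry_out(
  twist=[
    [0,0,0],
    [0,0,0],
    [0,0,0],
    [0,0,0],
    [0,0,0],
  ],
  translation=[
    [0,0,0],
    [0,0,-1.5],
    [0,0,-4],
    [0,0,-7],
    [0,0,-8],
  ],
  fingers=[1,1,1,1,1],
)

```text
time: 6.92
position: [0.5635, 0.0121, 0.3114]
orientation: [0.003, -0.078, 0.997, -0.0]
ft_force: [0.4, 0.3, 0.8]
opening: 0.017
```

```bash
python3 - <<'E'
from h import *
go(.558,.2985,.30,98.9)
E
```

```text
t 6.9167 pos [0.5635 0.0121 0.3114] q [ 0.003  -0.0781  0.9969 -0.    ] j [-0.12  0.03  1.6   0.    1.5  -1.85] F [0.4 0.3 0.8] open 0.017
MOVE twist [-0.03  0.34  0.06] transl cm [-3.91 28.38  1.14]
```

Emit:
carry_out(
  twist=[
    [0,0.3,0],
    [0,0.3,0],
    [0,0.3,0],
    [0,0.3,0],
    [0,0.3,0],
  ],
  translation=[
    [-0.55,4,0],
    [-1.1,8,0],
    [-1.65,12,0.5],
    [-2.2,16,1],
    [-2.7,19.5,1],
  ],
  fingers=[1,1,1,1,1],
)

```text
time: 7.33
position: [0.559, 0.211, 0.2995]
orientation: [-0.001, -0.078, 0.997, -0.0]
ft_force: [0.6, -0.3, -0.0]
opening: 0.0173
```

```bash
python3 - <<'E'
from h import *
go(.558,.2985,.27,98.9)
E
```

```text
t 7.3333 pos [0.559  0.211  0.2995] q [-6.000e-04 -7.820e-02  9.969e-01 -1.000e-04] j [ 0.23  0.12  1.53 -0.    1.49 -1.5 ] F [ 0.6 -0.3 -0. ] open 0.0173
MOVE twist [-0.01 -0.07  0.07] transl cm [-1.27  8.65  2.95]
```

Emit:
carry_out(
  twist=[
    [0,0,0],
    [0,0,0],
    [0,0,0],
    [0,0,0],
    [0,0,0],
  ],
  translation=[
    [-0.5,4,0],
    [-1.1,7.5,0],
    [-1.25,8.7,0],
    [-1.25,8.7,2],
    [-1.25,8.7,3],
  ],
  fingers=[1,1,1,1,1],
)

```text
time: 7.75
position: [0.557, 0.2997, 0.2672]
orientation: [-0.001, -0.079, 0.997, -0.001]
ft_force: [0.2, -0.1, -2.3]
opening: 0.0175
```

Emit:
carry_out(
  twist=[
    [0,0,0],
    [0,0,0],
    [0,0,0],
  ],
  translation=[
    [0,0,1],
    [0,0,2],
    [0,0,2],
  ],
  fingers=[1,1,1],
)

```text
time: 8.0
position: [0.5557, 0.2982, 0.2437]
orientation: [-0.004, -0.079, 0.997, -0.001]
ft_force: [0.1, -0.9, -1.1]
opening: 0.0171
```

```bash
python3 - <<'E'
from h import *
snap('wrist','w7');snap('side','s7')
go(.558,.2990,.25,98.9)
p,d,c=load('w7');
a=cv2.resize(p[130:250,270:370].astype(np.uint8)[:,:,::-1],None,fx=4,fy=4,interpolation=cv2.INTER_CUBIC)
b=cv2.resize(load('s7')[0][230:350,220:320].astype(np.uint8)[:,:,::-1],None,fx=4,fy=4,interpolation=cv2.INTER_CUBIC)
cv2.imwrite('pics/c10.png',np.hstack([a,b]))
print(proj(c,(.5582,.2985,.1)))
E
```

```text
t 8.1 pos [0.557  0.2988 0.2467] q [-1.900e-03 -7.860e-02  9.969e-01 -7.000e-04] j [ 0.37  0.24  1.5  -0.    1.41 -1.36] F [ 0.2  0.5 -1.2] open 0.0174
MOVE twist [-0.07 -0.22  0.12] transl cm [-0.1   0.01 -0.33]
(np.float64(321.7048596522551), np.float64(195.64827581041183))
```

View pics/c10.png

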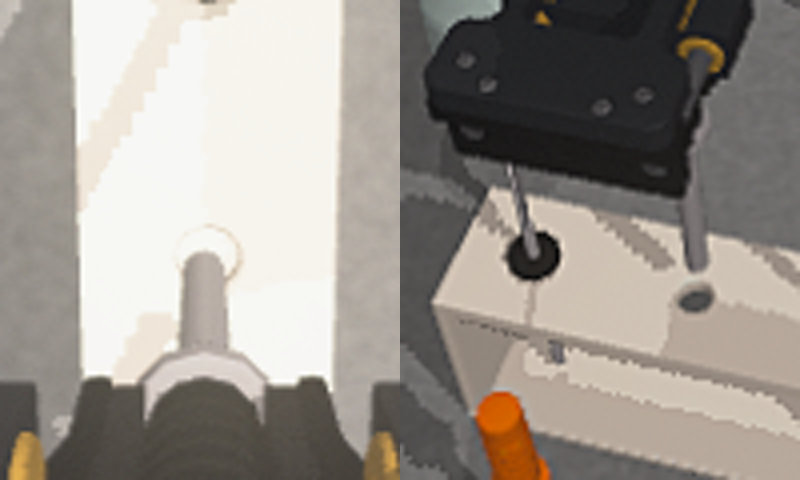

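Emit:
carry_out(
  twist=[
    [0,-0.2,0],
    [0,-0.2,0],
    [0,-0.2,0],
    [0,-0.2,0],
    [0,-0.2,0],
  ],
  translation=[
    [-0.1,0.1,0],
    [-0.1,0.1,1],
    [-0.1,0.1,2.5],
    [-0.1,0.1,4],
    [-0.1,0.1,5],
  ],
  fingers=[1,1,1,1,1],
)

```text
time: 8.52
position: [0.5574, 0.2996, 0.1954]
orientation: [-0.0, -0.079, 0.997, -0.001]
ft_force: [-0.4, -0.2, -0.7]
opening: 0.0174
```

```bash
python3 - <<'E'
from h import *
go(.558,.2996,.1325,98.9)
E
```

```text
t 8.5167 pos [0.5574 0.2996 0.1954] q [-4.000e-04 -7.850e-02  9.969e-01 -7.000e-04] j [ 0.37  0.27  1.55 -0.    1.32 -1.36] F [-0.4 -0.2 -0.7] open 0.0174
MOVE twist [-0.07 -0.06  0.11] transl cm [-0.07  0.    6.29]
```

Emit:
carry_out(
  twist=[
    [0,0,0],
    [0,0,0],
    [0,0,0],
    [0,0,0],
    [0,0,0],
  ],
  translation=[
    [0,0,2],
    [0,0,4],
    [0,0,5.5],
    [0,0,6],
    [0,0,6.2],
  ],
  fingers=[1,1,1,1,1],
)

```text
time: 8.93
position: [0.5567, 0.2991, 0.1322]
orientation: [-0.001, -0.078, 0.997, -0.001]
ft_force: [-0.5, -0.2, -0.2]
opening: 0.0174
```

```bash
python3 - <<'E'
from h import *
go(.558,.2996,.132,98.9)
E
```

```text
t 8.9333 pos [0.5567 0.2991 0.1322] q [-0.0014 -0.0785  0.9969 -0.001 ] j [ 0.37  0.33  1.6  -0.    1.21 -1.36] F [-0.5 -0.2 -0.2] open 0.0174
MOVE twist [-0.1  -0.17  0.1 ] transl cm [-0.13  0.03  0.02]
```

Emit:
carry_out(
  twist=[
    [0,-0.1,0],
    [0,-0.1,0],
    [0,-0.1,0],
    [0,-0.1,0],
    [0,-0.1,0],
  ],
  translation=[
    [-0.1,0,0.05],
    [-0.1,0,0.05],
    [-0.1,0,0.05],
    [-0.1,0,0.05],
    [-0.1,0,0.05],
  ],
  fingers=[1,0.3,0.3,0.3,0.3],
)

```text
time: 9.35
position: [0.5583, 0.2996, 0.1328]
orientation: [0.0, -0.078, 0.997, -0.001]
ft_force: [-0.1, 0.9, -0.1]
opening: 0.0361
```

Emit:
carry_out(
  twist=[
    [0,0,0],
    [0,0,0],
    [0,0,0],
    [0,0,0],
  ],
  translation=[
    [0,0,0],
    [0,0,0],
    [0,0,0],
    [0,0,0],
  ],
  fingers=[0.3,0.3,0.3,0.3],
)

```text
time: 9.68
position: [0.5583, 0.2996, 0.1329]
orientation: [0.0, -0.078, 0.997, -0.001]
ft_force: [-0.5, -0.6, -0.4]
opening: 0.0585
```

Emit:
carry_out(
  twist=[
    [0,0,0],
    [0,0,0],
    [0,0,0],
    [0,0,0],
    [0,0,0],
  ],
  translation=[
    [0,0,0],
    [0,0,-3],
    [0,0,-7],
    [0,0,-11],
    [0,0,-14],
  ],
  fingers=[0.2,0.2,0.2,0,0],
)

```text
time: 10.1
position: [0.5587, 0.3, 0.2764]
orientation: [0.002, -0.078, 0.997, -0.0]
ft_force: [1.0, 1.1, -0.7]
opening: 0.0762
```

```bash
python3 - <<'E'
from h import *
snap('wrist','w8');snap('side','s8')
go(.562,.012,.25,98.9)
p,d,c=load('w8');
a=cv2.resize(p[130:250,270:370].astype(np.uint8)[:,:,::-1],None,fx=4,fy=4,interpolation=cv2.INTER_CUBIC)
b=cv2.resize(load('s8')[0][230:350,220:320].astype(np.uint8)[:,:,::-1],None,fx=4,fy=4,interpolation=cv2.INTER_CUBIC)
cv2.imwrite('pics/c11.png',np.hstack([a,b]))
for z in (.106,.133,.16): print(z,proj(c,(.5582,.2985,z)))
E
```

```text
t 10.2 pos [0.5613 0.301  0.281 ] q [ 0.0064 -0.0785  0.9969  0.0012] j [ 0.37  0.22  1.46 -0.    1.45 -1.36] F [-0.1  0.6 -0.1] open 0.0825
MOVE twist [0.08 0.75 0.1 ] transl cm [  4.49 -28.56   3.01]
0.106 (np.float64(320.2757853649451), np.float64(185.15636111201076))
0.133 (np.float64(320.2327589752802), np.float64(191.05175954469672))
0.16 (np.float64(320.181379333921), np.float64(198.09283772127986))
```

View pics/c11.png

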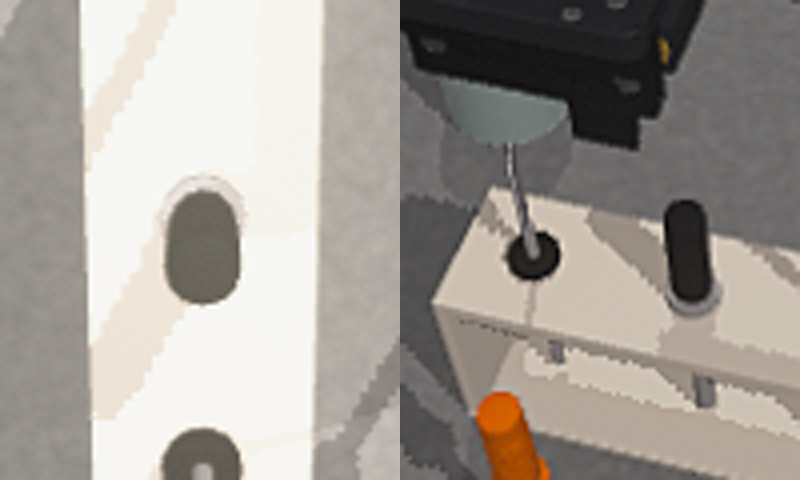

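The rod hangs in its hole again, handle at crop (204,247) and (688,250), and the collar is seated. I'll compare its handle centroid with the start picture and plan the carrier grasp.

```bash
python3 - <<'E'
from h import *
for n in ('side0p','s8'):
    p=np.load(f'pics/{n}.npy').astype(int);m=p.max(2)<45
    k=np.zeros_like(m);k[276:308,284:302]=m[276:308,284:302];v,u=np.nonzero(k);print(n,u.mean(),v.mean(),len(u),v.min(),v.max())
p,d,c=load('w8')
m=p.max(2)<150
k=np.zeros_like(m);k[170:212,308:336]=m[170:212,308:336];v,u=np.nonzero(k);print(onz(c,u.mean(),v.mean(),.133))
go(.562,.012,.22,20)
go(.562,.012,.22,98.9)
E
```

```text
side0p 291.8215767634855 292.12033195020746 241 280 305
s8 291.2511210762332 292.11210762331837 223 280 304
[0.55887483 0.29873382 0.133     ]
t 10.2 pos [0.5613 0.301  0.281 ] q [ 0.0064 -0.0785  0.9969  0.0012] j [ 0.37  0.22  1.46 -0.    1.45 -1.36] F [-0.1  0.6 -0.1] open 0.0825
MOVE twist [ 0.58  0.57 79.  ] transl cm [  4.53 -28.56   6.01]
t 10.2 pos [0.5613 0.301  0.281 ] q [ 0.0064 -0.0785  0.9969  0.0012] j [ 0.37  0.22  1.46 -0.    1.45 -1.36] F [-0.1  0.6 -0.1] open 0.0825
MOVE twist [0.08 0.75 0.1 ] transl cm [  4.53 -28.56   6.01]
```

Emit:
carry_out(
  twist=[
    [0,0.7,0],
    [0,0.7,0],
    [0,0.7,0],
    [0,0.7,0],
    [0,0.7,0],
  ],
  translation=[
    [0.6,-4,1],
    [1.2,-8,2],
    [1.8,-12,3],
    [2.5,-16,3],
    [3.1,-20,3],
  ],
  fingers=[0,0,0,0,0],
)

```text
time: 10.62
position: [0.561, 0.0971, 0.2485]
orientation: [-0.001, -0.079, 0.997, 0.001]
ft_force: [-0.2, 0.0, 0.5]
opening: 0.0871
```

```bash
python3 - <<'E'
from h import *
go(.562,.012,.22,98.9)
E
```

```text
t 10.6167 pos [0.561  0.0971 0.2485] q [-1.000e-03 -7.880e-02  9.969e-01  7.000e-04] j [ 0.03  0.08  1.66  0.    1.39 -1.7 ] F [-0.2  0.   0.5] open 0.0871
MOVE twist [ 0.09 -0.11  0.14] transl cm [ 1.23 -8.42  2.84]
```

Emit:
carry_out(
  twist=[
    [0,0,0.1],
    [0,0,0.1],
    [0,0,0.1],
    [0,0,0.1],
    [0,0,0.1],
  ],
  translation=[
    [0.6,-4,1],
    [1.1,-7.5,2],
    [1.23,-8.4,2.8],
    [1.23,-8.4,2.8],
    [1.23,-8.4,2.8],
  ],
  fingers=[0,0,0,0,0],
)

```text
time: 11.03
position: [0.5614, 0.0124, 0.2195]
orientation: [-0.002, -0.077, 0.997, 0.001]
ft_force: [0.3, -0.4, -0.2]
opening: 0.0872
```

```bash
python3 - <<'E'
from h import *
snap('wrist','w9')
go(.562,.012,.115,98.9)
p,d,c=load('w9');
print(proj(c,(.562,.012,.145)))
E
```

```text
t 11.0833 pos [0.5619 0.0132 0.2202] q [-0.0013 -0.0779  0.997   0.0012] j [-0.12  0.09  1.71  0.    1.34 -1.85] F [ 0.1 -0.2  0.7] open 0.087
MOVE twist [ 0.15 -0.14  0.04] transl cm [-0.02 -0.14 10.52]
(np.float64(320.9387326777159), np.float64(214.43743144359578))
```

View pics/w9.png

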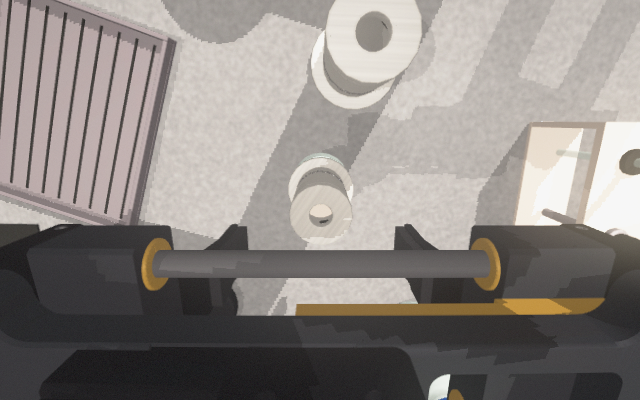

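Emit:
carry_out(
  twist=[
    [0,-0.1,0],
    [0,-0.1,0],
    [0,-0.1,0],
    [0,-0.1,0],
    [0,-0.1,0],
  ],
  translation=[
    [0,-0.08,3],
    [0,-0.08,6],
    [0,-0.08,8.5],
    [0,-0.08,10],
    [0,-0.08,10.5],
  ],
  fingers=[0,0,0,0,0],
)

```text
time: 11.5
position: [0.56, 0.0149, 0.1125]
orientation: [-0.003, -0.079, 0.997, 0.002]
ft_force: [0.1, 0.7, -0.0]
opening: 0.0869
```

Emit:
carry_out(
  twist=[
    [0,0,0],
    [0,0,0],
    [0,0,0],
    [0,0,0],
    [0,0,0],
  ],
  translation=[
    [0,0,0],
    [0,0,0],
    [0,0,0],
    [0,0,0],
    [0,0,0],
  ],
  fingers=[0.4,0.4,0.4,0.4,0.4],
)

```text
time: 11.92
position: [0.561, 0.015, 0.114]
orientation: [-0.001, -0.079, 0.997, 0.002]
ft_force: [0.0, -0.0, 0.2]
opening: 0.0618
```

```bash
python3 - <<'E'
from h import *
go(.562,.0124,.115,98.9)
E
```

```text
t 11.9167 pos [0.561 0.015 0.114] q [-0.0013 -0.0794  0.9968  0.0017] j [-0.12  0.2   1.8   0.    1.14 -1.85] F [ 0.  -0.   0.2] open 0.0618
MOVE twist [ 0.21 -0.13  0.2 ] transl cm [-0.06 -0.27 -0.1 ]
```

Emit:
carry_out(
  twist=[
    [0.2,-0.1,0.2],
    [0.2,-0.1,0.2],
    [0.2,-0.1,0.2],
  ],
  translation=[
    [-0.06,-0.27,0],
    [-0.06,-0.27,0],
    [-0.06,-0.27,0],
  ],
  fingers=[0.36,0.36,0.36],
)

```text
time: 12.17
position: [0.5624, 0.0121, 0.1145]
orientation: [0.0, -0.077, 0.997, -0.0]
ft_force: [-0.2, 0.7, 0.4]
opening: 0.056
```

```bash
python3 - <<'E'
from h import *
go(.562,.0124,.115,98.9)
snap('wrist','w10')
p,d,c=load('w10')
print(proj(c,(.562,.012,.145)))
cv2.imwrite('pics/c12.png',cv2.resize(p[140:330,200:440].astype(np.uint8)[:,:,::-1],None,fx=3,fy=3))
E
```

```text
t 12.1667 pos [0.5624 0.0121 0.1145] q [ 2.00e-04 -7.74e-02  9.97e-01 -1.00e-04] j [-0.12  0.2   1.8  -0.    1.14 -1.84] F [-0.2  0.7  0.4] open 0.056
MOVE twist [-0.01  0.02 -0.02] transl cm [ 0.04  0.03 -0.05]
(np.float64(322.5805926222002), np.float64(287.629237184621))
```

View pics/c12.png

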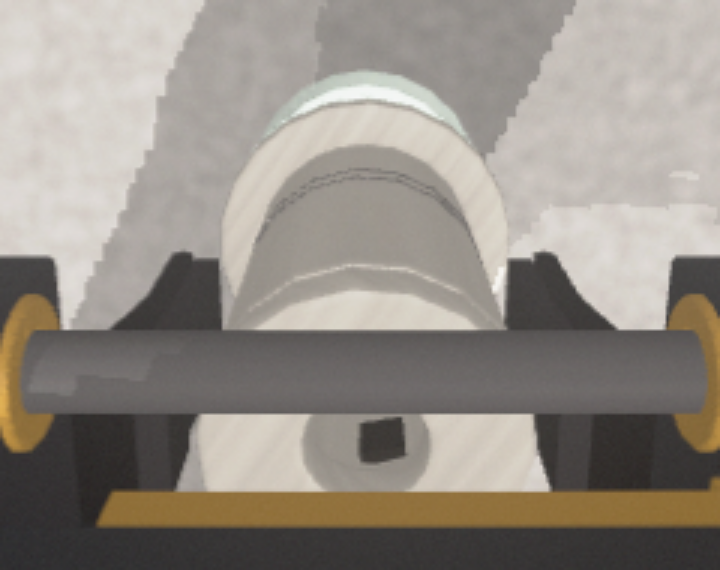

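The carrier (crop x 225–500) is centred between the fingers (218–508), so I'm closing.

Emit:
carry_out(
  twist=[
    [0,0,0],
    [0,0,0],
    [0,0,0],
    [0,0,0],
    [0,0,0],
  ],
  translation=[
    [0,0,0],
    [0,0,0],
    [0,0,0],
    [0,0,0],
    [0,0,0],
  ],
  fingers=[0.6,0.8,1,1,1],
)

```text
time: 12.63
position: [0.5622, 0.0122, 0.1143]
orientation: [-0.0, -0.077, 0.997, -0.0]
ft_force: [0.5, 0.8, 0.6]
opening: 0.0501
```

Emit:
carry_out(
  twist=[
    [0,0,0],
    [0,0,0],
    [0,0,0],
    [0,0,0],
    [0,0,0],
  ],
  translation=[
    [0,0,-0.5],
    [0,0,-1.2],
    [0,0,-2.2],
    [0,0,-3.2],
    [0,0,-4.2],
  ],
  fingers=[1,1,1,1,1],
)

```text
time: 13.05
position: [0.5624, 0.0122, 0.1576]
orientation: [0.0, -0.077, 0.997, -0.0]
ft_force: [0.0, 0.4, -3.3]
opening: 0.0505
```

```bash
python3 - <<'E'
from h import *
go(.562,.0124,.24,98.9)
snap('side','s11')
p,d,c=load('s11');
a=cv2.resize(p[100:250,270:420].astype(np.uint8)[:,:,::-1],None,fx=4,fy=4,interpolation=cv2.INTER_CUBIC)
cv2.imwrite('pics/c13.png',a)
E
```

```text
t 13.05 pos [0.5624 0.0122 0.1576] q [ 2.00e-04 -7.75e-02  9.97e-01 -1.00e-04] j [-0.12  0.15  1.77 -0.    1.22 -1.84] F [ 0.   0.4 -3.3] open 0.0505
MOVE twist [-0.01  0.02 -0.01] transl cm [ 0.03  0.02 -8.24]
```

View pics/c13.png

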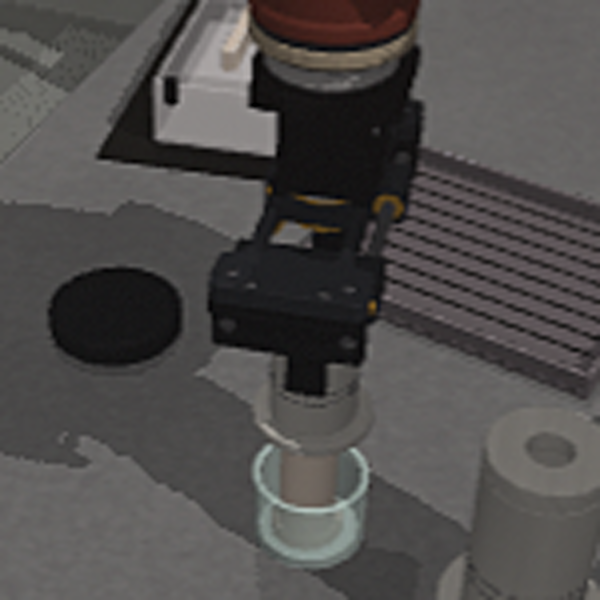

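The carrier is rising (weight about 3.3 N) and the sleeve stays upright in the beaker at crop (310,495).

Emit:
carry_out(
  twist=[
    [0,0,0],
    [0,0,0],
    [0,0,0],
    [0,0,0],
    [0,0,0],
  ],
  translation=[
    [0,0,-1.5],
    [0,0,-3.5],
    [0,0,-6],
    [0,0,-7.5],
    [0,0,-7.5],
  ],
  fingers=[1,1,1,1,1],
)

```text
time: 13.52
position: [0.5659, 0.0118, 0.2403]
orientation: [0.006, -0.078, 0.997, -0.001]
ft_force: [0.1, 0.0, -2.0]
opening: 0.0503
```

```bash
python3 - <<'E'
from h import *
go(.585,-.301,.22,79)
go(.585,-.301,.22,98.9)
E
```

```text
t 13.5167 pos [0.5659 0.0118 0.2403] q [ 0.0061 -0.0775  0.997  -0.0013] j [-0.12  0.07  1.69 -0.    1.36 -1.84] F [ 0.1  0.  -2. ] open 0.0503
MOVE twist [-0.08  0.71 19.89] transl cm [  2.98 -31.19   2.11]
t 13.5167 pos [0.5659 0.0118 0.2403] q [ 0.0061 -0.0775  0.997  -0.0013] j [-0.12  0.07  1.69 -0.    1.36 -1.84] F [ 0.1  0.  -2. ] open 0.0503
MOVE twist [-0.2   0.68 -0.01] transl cm [  2.98 -31.19   2.11]
```

Emit:
carry_out(
  twist=[
    [0,0.7,4],
    [0,0.7,8],
    [0,0.7,12],
    [0,0.7,16],
    [0,0.7,20],
  ],
  translation=[
    [0.4,-4,0],
    [0.8,-8,0],
    [1.2,-12,0],
    [1.6,-16,0],
    [2,-20,0],
  ],
  fingers=[1,1,1,1,1],
)

```text
time: 13.93
position: [0.5765, -0.1904, 0.2397]
orientation: [-0.0, 0.098, 0.995, -0.0]
ft_force: [1.1, -0.2, -2.9]
opening: 0.05
```

```bash
python3 - <<'E'
from h import *
go(.585,-.301,.20,79)
E
```

```text
t 13.9333 pos [ 0.5765 -0.1904  0.2397] q [-3.000e-04  9.830e-02  9.952e-01 -5.000e-04] j [-0.45  0.18  1.58 -0.    1.39 -1.82] F [ 1.1 -0.2 -2.9] open 0.05
MOVE twist [-0.06 -0.03 -0.28] transl cm [ -3.   -10.68   3.98]
```

Emit:
carry_out(
  twist=[
    [0,0,-0.3],
    [0,0,-0.3],
    [0,0,-0.3],
    [0,0,-0.3],
    [0,0,-0.3],
  ],
  translation=[
    [-1.1,-4,0],
    [-2.2,-8,1],
    [-3,-10.7,3],
    [-3,-10.7,4],
    [-3,-10.7,4],
  ],
  fingers=[1,1,1,1,1],
)

```text
time: 14.35
position: [0.5823, -0.3017, 0.1943]
orientation: [-0.004, 0.097, 0.995, 0.002]
ft_force: [-0.9, 1.3, -3.2]
opening: 0.05
```

```bash
python3 - <<'E'
from h import *
go(.585,-.301,.0715,79)
snap('side','s12')
p,d,c=load('s12');
a=cv2.resize(p[60:230,320:520].astype(np.uint8)[:,:,::-1],None,fx=3,fy=3,interpolation=cv2.INTER_CUBIC)
cv2.imwrite('pics/c14.png',a)
E
```

```text
t 14.35 pos [ 0.5823 -0.3017  0.1943] q [-0.0039  0.0973  0.9953  0.0015] j [-0.6   0.33  1.48 -0.    1.34 -1.97] F [-0.9  1.3 -3.2] open 0.05
MOVE twist [ 0.13 -0.46 -0.16] transl cm [-0.35  0.1  12.28]
```

View pics/c14.png

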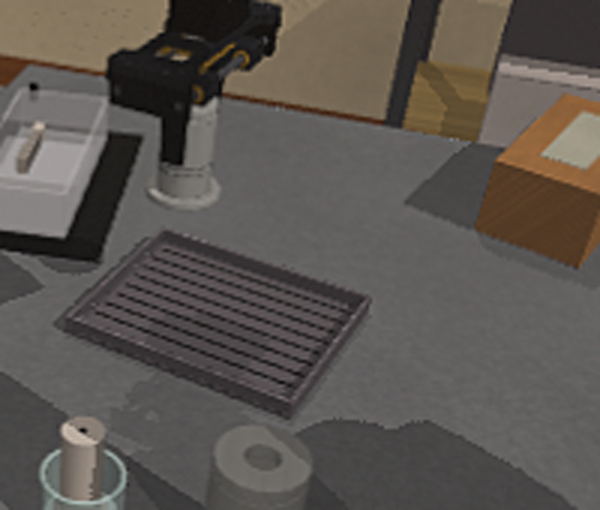

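The sleeve stands in the beaker at crop (82,460) and the carrier hangs over the tray. Lowering it now.

Emit:
carry_out(
  twist=[
    [0,-0.4,0],
    [0,-0.4,0],
    [0,-0.4,0],
    [0,-0.4,0],
    [0,-0.4,0],
  ],
  translation=[
    [-0.3,0.1,3],
    [-0.3,0.1,6],
    [-0.3,0.1,8.5],
    [-0.3,0.1,10],
    [-0.3,0.1,10.5],
  ],
  fingers=[1,1,1,1,1],
)

```text
time: 14.82
position: [0.5843, -0.2969, 0.0882]
orientation: [-0.002, 0.095, 0.995, 0.002]
ft_force: [-0.1, 0.5, -4.1]
opening: 0.0501
```

```bash
python3 - <<'E'
from h import *
go(.585,-.301,.0695,79)
E
```

```text
t 14.8167 pos [ 0.5843 -0.2969  0.0882] q [-0.0017  0.0955  0.9954  0.0023] j [-0.59  0.44  1.56  0.    1.15 -1.97] F [-0.1  0.5 -4.1] open 0.0501
MOVE twist [ 0.25 -0.22  0.04] transl cm [-0.15 -0.4   1.87]
```

Emit:
carry_out(
  twist=[
    [0.2,-0.2,0],
    [0.2,-0.2,0],
    [0.2,-0.2,0],
    [0.2,-0.2,0],
    [0.2,-0.2,0],
  ],
  translation=[
    [0,0,0.8],
    [0,0,1.4],
    [0,0,1.7],
    [0,0,1.75],
    [0,0,1.75],
  ],
  fingers=[1,1,1,1,1],
)

```text
time: 15.23
position: [0.5848, -0.297, 0.0716]
orientation: [0.0, 0.095, 0.995, 0.0]
ft_force: [-0.9, 0.1, -2.0]
opening: 0.0502
```

```bash
python3 - <<'E'
from h import *
go(.585,-.301,.0695,79)
E
```

```text
t 15.2333 pos [ 0.5848 -0.297   0.0716] q [4.000e-04 9.540e-02 9.954e-01 2.000e-04] j [-0.59  0.45  1.57  0.    1.12 -1.97] F [-0.9  0.1 -2. ] open 0.0502
MOVE twist [0.02 0.04 0.05] transl cm [-0.1  -0.39  0.21]
```

Emit:
carry_out(
  twist=[
    [0,0,0],
    [0,0,0],
    [0,0,0],
  ],
  translation=[
    [0,0,0.2],
    [0,0,0.25],
    [0,0,0.25],
  ],
  fingers=[1,1,1],
)

```text
time: 15.48
position: [0.585, -0.2973, 0.0695]
orientation: [0.001, 0.095, 0.995, -0.0]
ft_force: [0.2, 0.6, -3.6]
opening: 0.05
```

Emit:
carry_out(
  twist=[
    [0,0,0],
    [0,0,0],
    [0,0,0],
  ],
  translation=[
    [0,0,0.15],
    [0,0,0.2],
    [0,0,0.2],
  ],
  fingers=[1,1,1],
)

```text
time: 15.73
position: [0.5853, -0.2974, 0.0693]
orientation: [0.001, 0.095, 0.995, -0.0]
ft_force: [-2.9, 3.1, 5.8]
opening: 0.0503
```

Contact at z 0.0693, as expected. Releasing.

Emit:
carry_out(
  twist=[
    [0,0,0],
    [0,0,0],
    [0,0,0],
    [0,0,0],
    [0,0,0],
  ],
  translation=[
    [0,0,-0.05],
    [0,0,-0.05],
    [0,0,-0.05],
    [0,0,-0.05],
    [0,0,-0.05],
  ],
  fingers=[1,0,0,0,0],
)

```text
time: 16.15
position: [0.5855, -0.2976, 0.07]
orientation: [0.001, 0.096, 0.995, -0.0]
ft_force: [-0.3, -0.9, 0.8]
opening: 0.0692
```

Emit:
carry_out(
  twist=[
    [0,0,0],
    [0,0,0],
    [0,0,0],
    [0,0,0],
    [0,0,0],
  ],
  translation=[
    [0,0,0],
    [0,0,0],
    [0,0,-3],
    [0,0,-7],
    [0,0,-11],
  ],
  fingers=[0,0,0,0,0],
)

```text
time: 16.57
position: [0.5841, -0.2968, 0.1794]
orientation: [-0.001, 0.096, 0.995, 0.001]
ft_force: [0.9, -0.9, 0.9]
opening: 0.0866
```

```bash
python3 - <<'E'
from h import *
go(.562,.012,.20,98.9)
E
```

```text
t 16.5667 pos [ 0.5841 -0.2968  0.1794] q [-5.000e-04  9.550e-02  9.954e-01  7.000e-04] j [-0.59  0.34  1.5   0.    1.3  -1.97] F [ 0.9 -0.9  0.9] open 0.0866
MOVE twist [  0.08  -0.05 -19.86] transl cm [ 8.05 29.9  -2.01]
```

Emit:
carry_out(
  twist=[
    [0,0,0],
    [0,0,0],
    [0,0,0],
    [0,0,0],
    [0,0,0],
  ],
  translation=[
    [1,3.8,-2],
    [2,7.6,-2],
    [3,11.4,-2],
    [4,15.2,-2],
    [5,19,-2],
  ],
  fingers=[0,0,0,0,0],
)

```text
time: 16.98
position: [0.5709, -0.0992, 0.2001]
orientation: [-0.0, 0.096, 0.995, 0.001]
ft_force: [0.3, 0.2, 0.4]
opening: 0.0869
```

```bash
python3 - <<'E'
from h import *
go(.562,.012,.20,79)
snap('side','s13')
p,d,c=load('s13');
a=cv2.resize(p[60:260,310:510].astype(np.uint8)[:,:,::-1],None,fx=3,fy=3,interpolation=cv2.INTER_CUBIC)
cv2.imwrite('pics/c15.png',a)
E
```

```text
t 16.9833 pos [ 0.5709 -0.0992  0.2001] q [-1.000e-04  9.580e-02  9.954e-01  6.000e-04] j [-0.31  0.15  1.69  0.    1.31 -1.69] F [0.3 0.2 0.4] open 0.0869
MOVE twist [ 0.07 -0.02  0.01] transl cm [ 2.99 10.75  0.03]
```

View pics/c15.png

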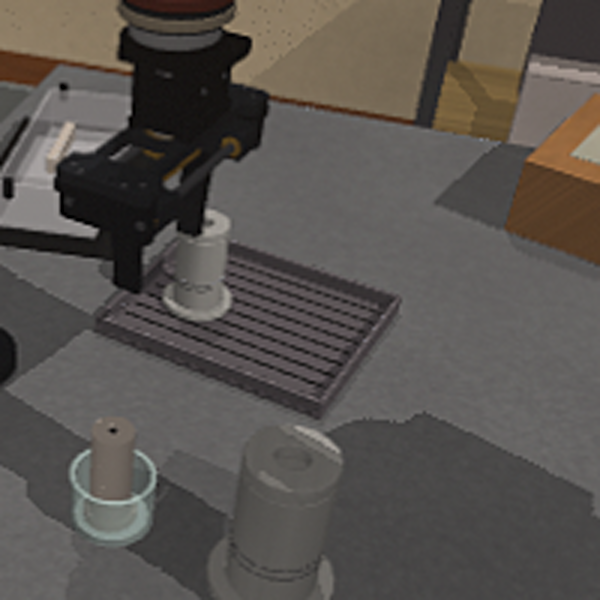

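The carrier stands upright inside the tray at crop (200,270), and the sleeve stands in the beaker at (112,470).

Emit:
carry_out(
  twist=[
    [0,0,0],
    [0,0,0],
    [0,0,0],
    [0,0,0],
    [0,0,0],
  ],
  translation=[
    [1,4,0],
    [2.2,8,1],
    [3,10.7,2],
    [3,10.7,3],
    [3,10.7,3],
  ],
  fingers=[0,0,0,0,0],
)

```text
time: 17.45
position: [0.5591, 0.0207, 0.1682]
orientation: [-0.003, 0.092, 0.996, 0.003]
ft_force: [-0.3, 0.9, -0.2]
opening: 0.0872
```

```bash
python3 - <<'E'
from h import *
snap('wrist','w14')
go(.562,.012,.08,79)
p,d,c=load('w14');
print(proj(c,(.562,.012,.095)),proj(c,(.562,.012,.05)),proj(c,(.562+.017,.012,.095)))
cv2.imwrite('pics/c16.png',cv2.resize(p[120:320,200:440].astype(np.uint8)[:,:,::-1],None,fx=3,fy=3))
E
```

```text
t 17.5 pos [0.5599 0.0193 0.1693] q [-0.0022  0.0929  0.9957  0.0029] j [-0.11  0.13  1.77  0.01  1.25 -1.5 ] F [-0.1  0.  -0.2] open 0.0867
MOVE twist [ 0.3  -0.28  0.34] transl cm [-0.38 -0.72  8.93]
(np.float64(311.01981230084374), np.float64(219.5506293864364)) (np.float64(312.2742430023375), np.float64(203.84758575013578)) (np.float64(315.1300838859894), np.float64(239.64136146820914))
```

View pics/c16.png

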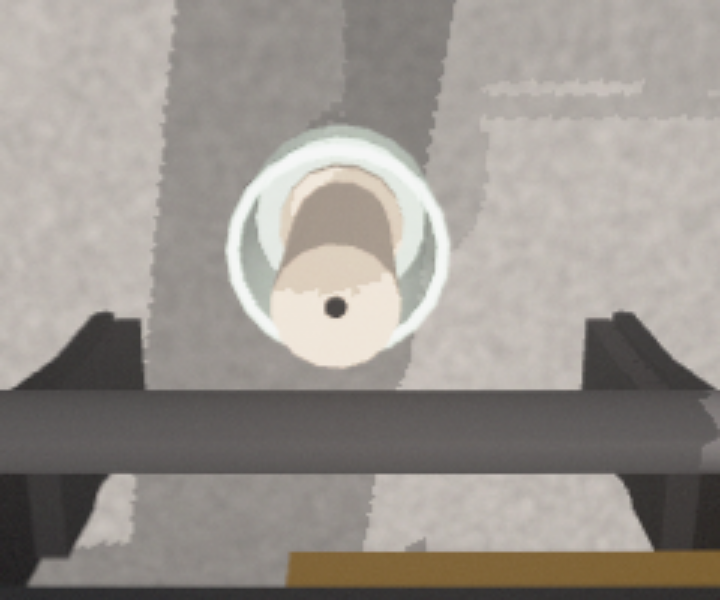

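```bash
python3 - <<'E'
from h import *
c=load('w14')[2]
q=onz(c,312,222.3,.095);print(q,onz(c,312.7,202.7,.05))
go(q[0],q[1],.12,79)
E
```

```text
[0.56434938 0.01231903 0.095     ] [0.56099333 0.01259434 0.05      ]
t 17.5 pos [0.5599 0.0193 0.1693] q [-0.0022  0.0929  0.9957  0.0029] j [-0.11  0.13  1.77  0.01  1.25 -1.5 ] F [-0.1  0.  -0.2] open 0.0867
MOVE twist [ 0.3  -0.28  0.34] transl cm [-0.59 -0.63  4.93]
```

Emit:
carry_out(
  twist=[
    [0.3,-0.3,0.3],
    [0.3,-0.3,0.3],
    [0.3,-0.3,0.3],
    [0.3,-0.3,0.3],
    [0.3,-0.3,0.3],
  ],
  translation=[
    [-0.55,-0.65,0],
    [-0.55,-0.65,2],
    [-0.55,-0.65,4],
    [-0.55,-0.65,5],
    [-0.55,-0.65,5],
  ],
  fingers=[0,0,0,0,0],
)

```text
time: 17.92
position: [0.5626, 0.0105, 0.117]
orientation: [-0.002, 0.097, 0.995, -0.0]
ft_force: [-1.1, -1.2, -0.5]
opening: 0.087
```

```bash
python3 - <<'E'
from h import *
go(.564,.0123,.079,79)
E
```

```text
t 17.9167 pos [0.5626 0.0105 0.117 ] q [-1.900e-03  9.670e-02  9.953e-01 -2.000e-04] j [-0.12  0.2   1.8  -0.    1.15 -1.5 ] F [-1.1 -1.2 -0.5] open 0.087
MOVE twist [-0.04 -0.21 -0.09] transl cm [-0.12  0.2   3.8 ]
```

Emit:
carry_out(
  twist=[
    [0,-0.2,0],
    [0,-0.2,0],
    [0,-0.2,0],
    [0,-0.2,0],
    [0,-0.2,0],
  ],
  translation=[
    [-0.1,0.2,1.5],
    [-0.1,0.2,3],
    [-0.1,0.2,3.6],
    [-0.1,0.2,3.7],
    [-0.1,0.2,3.7],
  ],
  fingers=[0,0,0.4,0.4,0.4],
)

```text
time: 18.33
position: [0.5642, 0.0118, 0.0806]
orientation: [-0.0, 0.097, 0.995, -0.0]
ft_force: [-0.7, 0.2, -0.7]
opening: 0.074
```

```bash
python3 - <<'E'
from h import *
go(.564,.0123,.079,79)
snap('wrist','w15')
p,d,c=load('w15');
print(proj(c,(.564,.0123,.095)))
cv2.imwrite('pics/c17.png',cv2.resize(p[140:340,200:440].astype(np.uint8)[:,:,::-1],None,fx=3,fy=3))
E
```

```text
t 18.3333 pos [0.5642 0.0118 0.0806] q [-0.000e+00  9.690e-02  9.953e-01 -4.000e-04] j [-0.12  0.25  1.82 -0.    1.08 -1.49] F [-0.7  0.2 -0.7] open 0.074
MOVE twist [-0.05  0.   -0.12] transl cm [0.03 0.05 0.16]
(np.float64(323.7043198840764), np.float64(268.72844518354873))
```

View pics/c17.png

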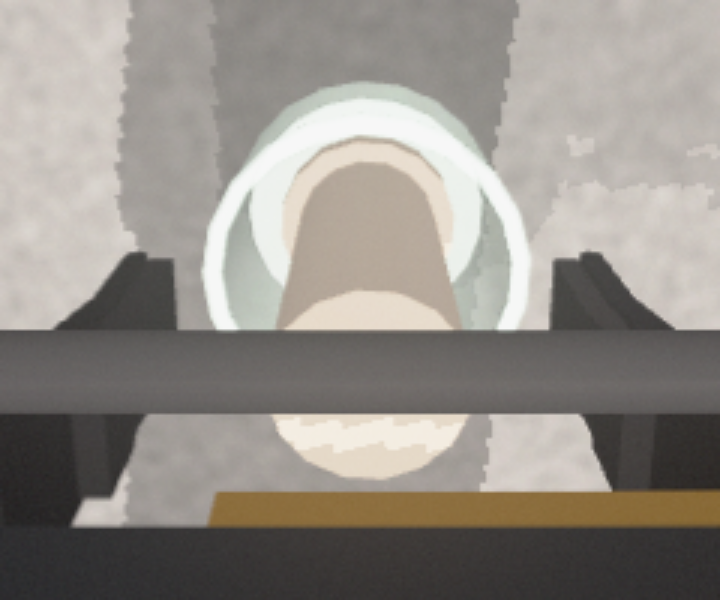

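Emit:
carry_out(
  twist=[
    [0,0,0],
    [0,0,0],
    [0,0,0],
    [0,0,0],
    [0,0,0],
  ],
  translation=[
    [0,0.1,0.1],
    [0,0.1,0.1],
    [0,0.1,0.1],
    [0,0.1,0.1],
    [0,0.1,0.1],
  ],
  fingers=[0.5,0.6,1,1,1],
)

```text
time: 18.8
position: [0.565, 0.0129, 0.0804]
orientation: [0.001, 0.097, 0.995, -0.0]
ft_force: [-0.0, 0.5, 0.3]
opening: 0.0374
```

Emit:
carry_out(
  twist=[
    [0,0,0],
    [0,0,0],
    [0,0,0],
    [0,0,0],
    [0,0,0],
  ],
  translation=[
    [0,0,0],
    [0,0,0],
    [0,0,0],
    [0,0,0],
    [0,0,0],
  ],
  fingers=[1,1,1,1,1],
)

```text
time: 19.22
position: [0.565, 0.0129, 0.0804]
orientation: [0.001, 0.097, 0.995, -0.0]
ft_force: [-0.0, 1.1, -0.5]
opening: 0.0335
```

Gripped at 34 mm. Lifting straight up.

Emit:
carry_out(
  twist=[
    [0,0,0],
    [0,0,0],
    [0,0,0],
    [0,0,0],
    [0,0,0],
  ],
  translation=[
    [0,0,-0.7],
    [0,0,-2],
    [0,0,-4],
    [0,0,-6.5],
    [0,0,-9],
  ],
  fingers=[1,1,1,1,1],
)

```text
time: 19.63
position: [0.5646, 0.013, 0.1722]
orientation: [0.001, 0.097, 0.995, -0.0]
ft_force: [0.2, -0.5, -0.2]
opening: 0.0334
```

Emit:
carry_out(
  twist=[
    [0,0,0],
    [0,0,0],
    [0,0,0],
  ],
  translation=[
    [0,0,-2],
    [0,0,-3],
    [0,0,-3],
  ],
  fingers=[1,1,1],
)

```text
time: 19.88
position: [0.5667, 0.0128, 0.2064]
orientation: [0.004, 0.097, 0.995, -0.0]
ft_force: [0.5, 0.4, -0.0]
opening: 0.0334
```

```bash
python3 - <<'E'
from h import *
go(.477,-.280,.20,79)
snap('side','s16')
p,d,c=load('s16');
a=cv2.resize(p[60:260,270:510].astype(np.uint8)[:,:,::-1],None,fx=3,fy=3,interpolation=cv2.INTER_CUBIC)
cv2.imwrite('pics/c18.png',a)
E
```

```text
t 19.8833 pos [0.5667 0.0128 0.2064] q [ 4.100e-03  9.680e-02  9.953e-01 -5.000e-04] j [-0.12  0.1   1.73 -0.    1.3  -1.49] F [ 0.5  0.4 -0. ] open 0.0334
MOVE twist [-0.01  0.47 -0.1 ] transl cm [  3.16 -30.46   0.62]
```

View pics/c18.png

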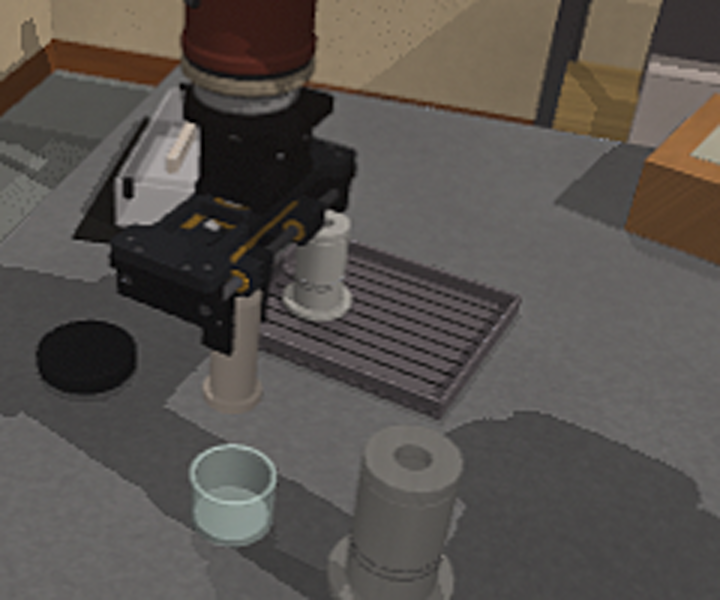

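Emit:
carry_out(
  twist=[
    [0,0.4,0],
    [0,0.4,0],
    [0,0.4,0],
    [0,0.4,0],
    [0,0.4,0],
  ],
  translation=[
    [0.4,-4,0],
    [0.8,-8,0],
    [1.2,-12,0],
    [1.6,-16,0],
    [2,-20,0],
  ],
  fingers=[1,1,1,1,1],
)

```text
time: 20.35
position: [0.5055, -0.1804, 0.2018]
orientation: [-0.003, 0.096, 0.995, 0.001]
ft_force: [1.8, 0.2, -0.2]
opening: 0.0334
```

```bash
python3 - <<'E'
from h import *
go(.477,-.280,.16,79)
E
```

```text
t 20.35 pos [ 0.5055 -0.1804  0.2018] q [-2.600e-03  9.650e-02  9.953e-01  5.000e-04] j [-0.49  0.05  1.8  -0.    1.31 -1.87] F [ 1.8  0.2 -0.2] open 0.0334
MOVE twist [ 0.03 -0.3  -0.07] transl cm [  0.86 -10.33   4.18]
```

Emit:
carry_out(
  twist=[
    [0,-0.3,0],
    [0,-0.3,0],
    [0,-0.3,0],
    [0,-0.3,0],
    [0,-0.3,0],
  ],
  translation=[
    [0.4,-4,0],
    [0.8,-8,0],
    [0.85,-10.3,1],
    [0.85,-10.3,3],
    [0.85,-10.3,4],
  ],
  fingers=[1,1,1,1,1],
)

```text
time: 20.77
position: [0.4749, -0.2801, 0.158]
orientation: [-0.002, 0.098, 0.995, 0.002]
ft_force: [-0.4, 0.6, -2.1]
opening: 0.0335
```

```bash
python3 - <<'E'
from h import *
go(.477,-.280,.083,79)
snap('side','s17')
p,d,c=load('s17');
a=cv2.resize(p[60:230,320:520].astype(np.uint8)[:,:,::-1],None,fx=3,fy=3,interpolation=cv2.INTER_CUBIC)
cv2.imwrite('pics/c19.png',a)
E
```

```text
t 20.7667 pos [ 0.4749 -0.2801  0.158 ] q [-0.0021  0.0981  0.9952  0.0017] j [-0.68  0.12  1.8   0.    1.22 -2.05] F [-0.4  0.6 -2.1] open 0.0335
MOVE twist [ 0.17 -0.26 -0.26] transl cm [-0.24  0.03  7.5 ]
```

View pics/c19.png

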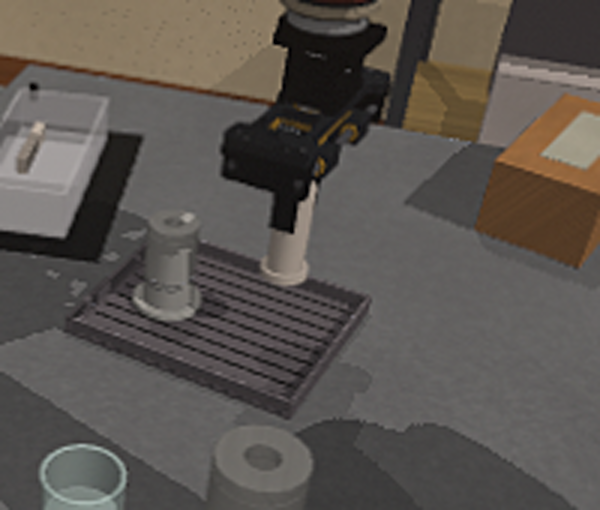

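Emit:
carry_out(
  twist=[
    [0.1,-0.2,0],
    [0.1,-0.2,0],
    [0.1,-0.2,0],
    [0.1,-0.2,0],
    [0.1,-0.2,0],
  ],
  translation=[
    [-0.2,0,2],
    [-0.2,0,4],
    [-0.2,0,6],
    [-0.2,0,6.8],
    [-0.2,0,7],
  ],
  fingers=[1,1,1,1,1],
)

```text
time: 21.23
position: [0.4743, -0.2759, 0.0834]
orientation: [-0.004, 0.097, 0.995, 0.003]
ft_force: [0.1, 0.2, -0.7]
opening: 0.0332
```

```bash
python3 - <<'E'
from h import *
go(.477,-.280,.0815,79)
E
```

```text
t 21.2333 pos [ 0.4743 -0.2759  0.0834] q [-0.0043  0.0966  0.9953  0.0033] j [-0.67  0.22  1.85  0.    1.09 -2.05] F [ 0.1  0.2 -0.7] open 0.0332
MOVE twist [ 0.33 -0.53 -0.09] transl cm [-0.35 -0.35  0.19]
```

Emit:
carry_out(
  twist=[
    [0.3,-0.5,0],
    [0.3,-0.5,0],
    [0.3,-0.5,0],
    [0.3,-0.5,0],
  ],
  translation=[
    [0,0,0],
    [0,0,0.1],
    [0,0,0.2],
    [0,0,0.2],
  ],
  fingers=[1,1,1,1],
)

```text
time: 21.57
position: [0.4748, -0.2762, 0.0824]
orientation: [0.001, 0.097, 0.995, -0.0]
ft_force: [-0.4, 0.5, -0.6]
opening: 0.033
```

Emit:
carry_out(
  twist=[
    [0,0,0],
    [0,0,0],
  ],
  translation=[
    [0,0,0.1],
    [0,0,0.1],
  ],
  fingers=[1,1],
)

```text
time: 21.73
position: [0.4753, -0.2766, 0.0822]
orientation: [0.001, 0.097, 0.995, -0.001]
ft_force: [-0.2, 0.3, -0.7]
opening: 0.0335
```

Emit:
carry_out(
  twist=[
    [0,0,0],
    [0,0,0],
    [0,0,0],
  ],
  translation=[
    [0,0,0.15],
    [0,0,0.2],
    [0,0,0.2],
  ],
  fingers=[1,1,1],
)

```text
time: 21.98
position: [0.4758, -0.277, 0.0813]
orientation: [0.002, 0.097, 0.995, -0.001]
ft_force: [-1.2, 1.4, 6.4]
opening: 0.0334
```

Contact at z 0.0813. Releasing.

Emit:
carry_out(
  twist=[
    [0,0,0],
    [0,0,0],
    [0,0,0],
    [0,0,0],
    [0,0,0],
  ],
  translation=[
    [0,0,-0.05],
    [0,0,-0.05],
    [0,0,-0.05],
    [0,0,-0.05],
    [0,0,-0.05],
  ],
  fingers=[1,0,0,0,0],
)

```text
time: 22.4
position: [0.4757, -0.277, 0.0817]
orientation: [0.002, 0.097, 0.995, -0.001]
ft_force: [-0.8, -0.2, 0.6]
opening: 0.0521
```

Emit:
carry_out(
  twist=[
    [0,0,0],
    [0,0,0],
    [0,0,0],
    [0,0,0],
    [0,0,0],
  ],
  translation=[
    [0,0,0],
    [0,0,0],
    [0,0,0],
    [0,0,-3],
    [0,0,-6],
  ],
  fingers=[0,0,0,0,0],
)

```text
time: 22.82
position: [0.4738, -0.2755, 0.1399]
orientation: [-0.001, 0.097, 0.995, 0.001]
ft_force: [0.3, -0.6, 0.6]
opening: 0.0834
```

Emit:
carry_out(
  twist=[
    [0,0,0],
    [0,0,0],
    [0,0,0],
    [0,0,0],
    [0,0,0],
  ],
  translation=[
    [0,0,-4],
    [0,0,-8],
    [0,0,-12],
    [0,0,-14],
    [0,0,-14],
  ],
  fingers=[0,0,0,0,0],
)

```text
time: 23.23
position: [0.4764, -0.2776, 0.2871]
orientation: [0.004, 0.097, 0.995, -0.002]
ft_force: [0.8, -0.3, 0.3]
opening: 0.087
```

```bash
python3 - <<'E'
from h import *
go(.477,-.280,.0815,79)
snap('side','s20');snap('top','t20');snap('wrist','w20')
for n in ('side0p','s20'):
    p=np.load(f'pics/{n}.npy').astype(int);m=p.max(2)<45
    for b in ((284,276,302,308),(244,286,262,302),(326,304,346,320),(275,160,325,195)):
        k=np.zeros_like(m);k[b[1]:b[3],b[0]:b[2]]=m[b[1]:b[3],b[0]:b[2]];v,u=np.nonzero(k);print(n,u.mean().round(2),v.mean().round(2),len(u))
E
```

```text
t 23.2333 pos [ 0.4764 -0.2776  0.2871] q [ 0.0039  0.0966  0.9953 -0.0024] j [-0.67  0.01  1.67  0.    1.45 -2.05] F [ 0.8 -0.3  0.3] open 0.087
MOVE twist [-0.23  0.47 -0.09] transl cm [ 0.07 -0.15 20.56]
side0p 291.82 292.12 241
side0p 253.27 294.11 100
side0p 334.95 313.04 93
side0p 298.44 178.81 671
s20 291.31 292.07 228
s20 253.17 294.08 96
s20 334.89 313.01 92
s20 298.39 178.72 680
```

View pics/s20.png

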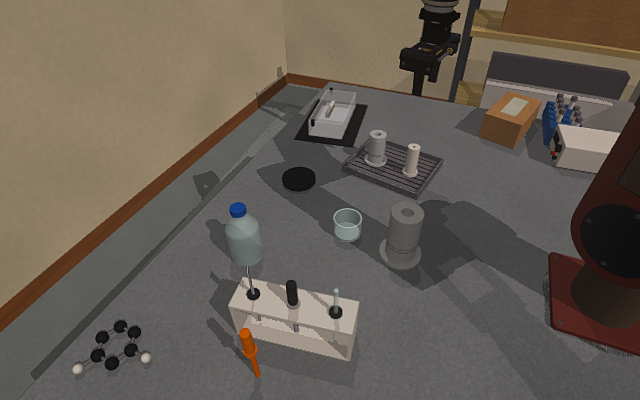

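View pics/w20.png

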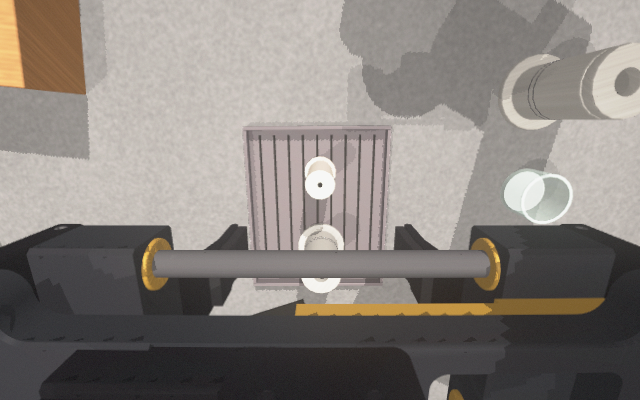

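View pics/t20.png

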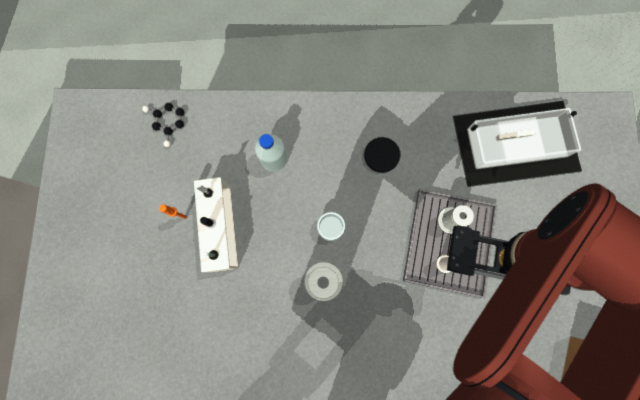

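The side picture shows the carrier (376,150) and sleeve (412,162) upright in the tray, the beaker empty and upright (347,227), and the rod (292,293) in its hole. The bystanders are unmoved and the gripper is clear, so I'm handing in.

```bash
python3 - <<'E'
from station import robot
print(robot.get_obs()['dq'].round(3)); print(robot.close_job())
E
```

```text
[-0.001  0.022  0.029 -0.002 -0.001 -0.   ]
the job is handed in; nothing more can be done
None
```

The job is finished and handed in after about 23 s of the 72 s allowed; the system gave no verdict.

**What I did:**
- I took the black-handled rod from the stand's middle hole and pushed the sleeve down through the drain hole. The force rose to at least 8 N, then fell to 0 as the sleeve dropped into the beaker.
- I hung the rod back in the same hole.
- I lifted the carrier straight off and stood it in the tray.
- I stood the sleeve in the tray too, about 110 mm from the carrier.

**What the last checks showed:**
- **Carrier and sleeve:** both looked upright inside the tray, mouth down. They touched the tray floor within about 0.2 mm of the expected height.
- **Rod:** its handle was within about 1 mm of its start position.
- **Beaker:** upright and empty, with no visible shift.
- **Bystanders:** the spatula, stirring rod and black cap were within 0.1 pixel of their start. The bottle showed no change in the pictures.
- **Gripper:** about 19 cm above the objects in the tray, touching nothing.

No check failed. The only disagreements were arm offsets of 1–4 mm. I corrected those that affected the hole fits and grasps. I let the carrier and sleeve stand up to 4 mm from their planned spots in the tray, well inside the limits.

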